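# Change the piston in the trimming nest

### The arm

A 7-joint arm with a two-finger parallel gripper is mounted at the origin on a cart in front of the work surface, level with it; the furniture and walls round the work are solid. World frame = base frame: x ahead of the robot, y to its left, z up, the work surface at z = 0. Lengths are in mm, angles in rad, forces in N, time in s.
With the tool pointing down it reaches from about 425 to 875 mm from the base axis. Payload 4.7 kg.
Tool frame: the origin (TCP) lies between the finger pads; the fingertips stand robot.tips_ahead ahead of it and the grasp point (between the pads) lies 6 mm ahead of it (robot.tips_ahead is the distance from the TCP to the fingertips, in mm); z points along the fingers, y is the direction in which the jaws open and shut (so a half turn about z gives the same grasp; the last joint's range is limited). The gripper opens to 87 mm and grips with 3 to 60 N. Pads are 19 mm wide; open, the fingers measure 117 mm over their backs; the gripper's body (75 mm by 190 mm) begins 51 mm behind the grasp point.
Start: joints at [1.187, 0.321, -0.07, 1.45, 0.023, 1.371, -0.057], TCP at [251.787, -599.274, 226.687] pointing down, gripper open.
Joint ranges: [-2.86, 2.86], [-0.3, 2.09], [-1.38, 1.24], [0.06, 2.45], [-1.56, 4.7], [0.09, 2.05], [-2.69, 2.69]. Speed limits (rad/s): [2.57, 2.57, 3.14, 3.14, 3.14, 3.14, 3.14].

### API

Orientations are given as a rotation vector (axis times angle).
In Python, from bench import telemetry, imaging, job, robot gives the robot as it stands.
- The arm moves only by the tool move_arm, never from a script. Its arguments are lists of equal length, an entry for each row: "hand": the finger opening in cm, from 0 to 8.7; "translation": the shift along the tool's x, y, z in cm, a list of three; "dr": the turn, a rotation vector about the tool's x, y, z in rad, a list of three. A call has 1 to 12 rows; each row is the pose to reach, as a shift and turn from the pose commanded when the call began, along the tool's axes at that moment; what a row does not reach only later rows make up. A row lasts 1/12 s, in which the tool goes at most 41.7 mm and 7.16 degrees, less where a joint would pass 70% of its speed; a pose out of reach is approached as far as the arm can. A call with a gripper value outside its range is refused whole. The fingers move at their own pace and stop on an object; "newtons" is the grip in N (left out, the last holds). Time passes only in rows, so rows that repeat a pose let the fingers close. It gives the time, the measured TCP pose, the force and the opening at its end, in the units of the state.
- telemetry.get_obs(): the state, without advancing time (a new reading comes with each control period).
- imaging.get_image(name): name is "scene" or "top"; returns a dict with "frame" (420x560x3 uint8, red, green, blue), "K" (3x3 intrinsics, pixels), "extrinsics" (4x4, takes a point from camera to world coordinates). Camera axes: x right, y down, z forward; pixel columns grow to the right and rows downward; lengths in mm; the calibration is good to about 2 mm. A picture is of the moment at which its call begins. There is no depth.
- job.finish_job(): hands the job in, once; it reports no verdict.
The state is a dict: "time_s": time; "joints": joint angles; "qvel": joint speeds; "tau": joint torques, N m; "tcp_pos": TCP position; "orientation": TCP orientation; "force": force on the tool from outside, world axes, zero at the start; "ft_torque": the same for the moment, N m; "grip_width": finger opening in mm.
Only numpy, scipy, OpenCV 4.12 (cv2) and the standard library are available. Lean on these libraries where they do the work, as an engineer would, in place of code of your own. Each camera call takes 0.05 s, during which the arm holds its last target.

### The job

Change the piston in the trimming nest: press the ejector lever all the way down so that the trimmed piston is pushed up out of its bore, lift it out, stand it upright on the floor of the tray beside the finished piston, and swing the lever back up to drop the ejector. Then take the untrimmed piston by its sprue, set it in the bore with its gate bar clear of the two keepers, and press and twist it clockwise (seen from above) until it has bottomed out with the bar under both keepers and against their stops. Do not disturb the finished piston, the casting or the two clamp blocks.

Things in the scene. Friction and masses are not known exactly. Their poses are not given: they have to be found in the camera images.
- nest: Trimming nest, fixed to the bench, lever side (-x) to the robot at yaw 0: dark base plate 134 (x) x 140 (y) x 14 mm, on it a grey block 104 (x) x 124 (y) mm with a flat top (deck) 66 mm above the bench. Origin: centre of the underside, on the bore's axis; z up.
- bore_mouth (a point): Centre of the bore's mouth, level with the deck. Bore 55 mm wide (58 in the 5 mm top plate), down to a ledge 14 mm above the bench; in the ledge a 38 mm ejector disc. Three spring plungers in the bore's wall, 12 mm under the deck, drag on a piston with about 8 to 12 N along the axis, less while it turns.
- keeper_left (a point): Steel keeper on the deck at the nest's y = +46 mm (22 mm long in y, top 97 mm above the bench). Point: underside of its overhang, 85 mm above the bench; overhang x -8 to +18 mm, rising lead-in lip to x = -18, stop post x +8.5 to +18.5 mm. A bar turned clockwise runs in under it and meets the post when along the nest's y axis.
- keeper_right (a point): The other keeper, at y = -46 mm: the first one turned half round the bore's axis (lip to x = +18 mm, stop post at x -8.5 to -18.5 mm). A gate bar can go down between the keepers only while it lies 40 to 140 degrees anticlockwise (seen from above) of the nest's y axis.
- ejector_lever (a joint): Lever on the nest's front: level hinge along the nest's y at x = -66 mm, 36 mm above the bench, 92 mm to the knob's centre. 0 = up stop, arm 0.75 rad above level, ejector down; 0.75 = down stop, arm level, ejector 30 mm up (40 mm per rad). Stays where it is left; about 4 N at the knob moves it, up to 12 N while it lifts a piston.
- ejector_knob (a point): Centre of the lever's black ball knob, 32 mm in diameter: in the nest's frame x = -133 mm, 99 mm above the bench with the lever up; x = -158 mm, 36 mm above the bench with it down. Press it from above, or pinch it from above across the nest's y direction.
- piston_trimmed: Trimmed aluminium piston, plain round, 52 mm wide, 55 mm high, flat crown, foot tapered over its lowest 10 mm, about 0.22 kg. Starts in the bore on the ledge, its crown only 3 mm above the deck; with the ejector up, 32 mm of it stand above the deck. Origin: centre of its underside; z up along its axis.
- piston_raw: Untrimmed piston standing on the cardboard mat (top 4.6 mm above the bench): same body (52 wide, 55 high, foot tapered over 10 mm to 42 mm) with the cast gate on its crown: bar along its y, 104 long, 14 wide, 55 to 69 mm up; on the bar's middle a sprue, 40 mm along y, 16 mm thick along x, up to 93 mm: grip across the 16 mm. About 0.3 kg. Origin: centre of its underside; when home it is 14 mm above the bench.
- tray: Shallow grey tray fixed to the bench, 130 (x) x 200 (y) x 31 mm high on 7 mm feet, walls and floor 4 mm thick, so its floor lies 11 mm above the bench. Origin: on the bench, below its centre. The finished piston stands in its left (+y) half; the right half is free.
- piston_finished: Another trimmed piston, same size as the first, standing in the tray. Origin: centre of its underside. Leave it alone.
- housing: Flat aluminium housing casting, 60 x 110 x 28 mm, lying on the cardboard mat. Origin: centre of its underside. Bystander.
- block_a: Brown clamp block with a white post, 24 x 60 x 29 mm, lying behind the work. Origin: centre of its underside. Bystander.
- block_b: Brown clamp block, 26 x 58 x 22 mm, lying behind the work. Origin: centre of its underside. Bystander.
There are look-alikes about, which are no part of the job. What is shaped like the piston_trimmed but blue, green or red is not meant.

How it is judged:
By the outcome, as a careful person would: the job done as asked, in the order asked, and still so for the second after the job is handed in, with the robot touching nothing.
It also fails if it takes over 72 s, if anything falls off the work surface, if the arm or the gripper's body presses on something with over 40 N, if the wrist force passes 120 N, or if a joint passes its speed limit or range.

## Working session

There is one attempt and no reset: what is moved stays moved. The work goes in short steps, Python scripts to look and compute and a tool call to move; the robot and the scene stay as the last step left them, time stands still between calls to the robot, and variables do not carry over. Pictures are saved under pics/ and viewed, and the job is handed in when it is done.

Besides the shell and the picture viewer there is one more tool, called as name(argument=value, ...) on one line, values as JSON. move_arm: Moves the arm, as the interface text tells. Its arguments: {"type":"object","properties":{"hand":{"type":"array"},"translation":{"type":"array"},"dr":{"type":"array"},"newtons":{"type":"number"}},"required":["hand","translation","dr"]}

```bash
ls; mkdir -p pics
python3 - <<'E'
from bench import telemetry, imaging, job, robot
import cv2,numpy as np
o=telemetry.get_obs(); print(o); print([ (a,getattr(robot,a)) for a in dir(robot) if a[0]!='_'])
for n in("scene","top"):
    d=imaging.get_image(n); print(n,d["K"],d["extrinsics"])
    np.savez(f"{n}0.npz",**d)
    cv2.imwrite(f"pics/{n}0.png",cv2.resize(d["frame"][:,:,::-1],(800,600),interpolation=cv2.INTER_CUBIC))
E
```

```text
pics
{'time_s': 0.0, 'joints': array([ 1.18711183,  0.32184428, -0.07007863,  1.45166423,  0.02263605,
        1.37080183, -0.05690458]), 'qvel': array([ 0.00136171, -0.0007561 ,  0.00232866,  0.00059606, -0.00140101,
        0.0020105 , -0.000306  ]), 'tau': array([ 8.43800026e-04, -4.91284418e+01, -4.03367048e-01, -3.12529171e+01,
       -6.37397985e-02,  4.38465143e-02,  1.52259645e-04]), 'tcp_pos': array([ 251.52321541, -598.7736748 ,  225.55305867]), 'orientation': array([-3.07782613e+00, -6.20400973e-01,  8.05434555e-04]), 'force': array([ 0.28709955, -0.09954057, -0.61519181]), 'ft_torque': array([-0.02312844,  0.00297235,  0.00698581]), 'grip_width': 86.89943193974653}
[('IKError', <class 'bench.IKError'>), ('tips_ahead', 25.0)]
scene [[429.20611149   0.         285.27796882]
 [  0.         429.20611149 210.40735784]
 [  0.           0.           1.        ]] [[ 8.52589182e-01 -2.58552194e-01  4.54139241e-01  2.70935200e+02]
 [-5.22581490e-01 -4.22694351e-01  7.40431004e-01 -4.54365914e+02]
 [ 5.22030961e-04 -8.68608225e-01 -4.95499221e-01  5.18810763e+02]
 [ 0.00000000e+00  0.00000000e+00  0.00000000e+00  1.00000000e+00]]
top [[405.68462312   0.         270.85724391]
 [  0.         405.68462312 212.08620645]
 [  0.           0.           1.        ]] [[-9.49108626e-03 -9.86220707e-01  1.65162453e-01  5.20792822e+02]
 [-9.99949437e-01  8.81177310e-03 -4.84524932e-03  1.63815477e+02]
 [ 3.32311116e-03 -1.65200088e-01 -9.86254474e-01  9.26105957e+02]
 [ 0.00000000e+00  0.00000000e+00  0.00000000e+00  1.00000000e+00]]
```

View pics/scene0.png

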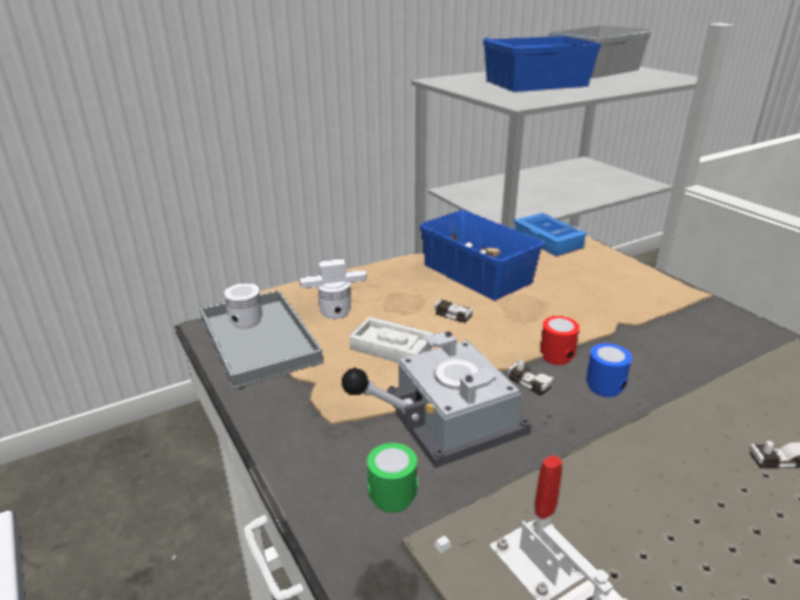

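View pics/top0.png

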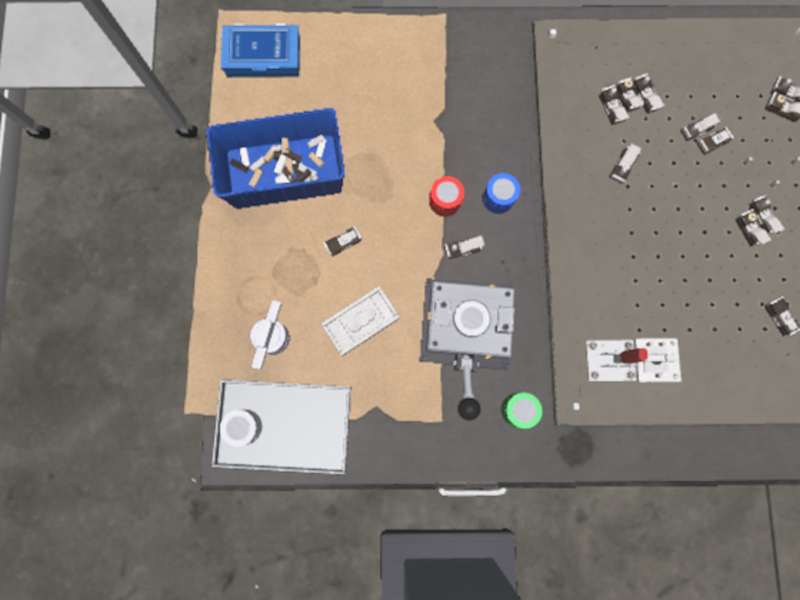

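The top view shows the nest at about (470,320), its lever and black knob at (469,408), the trimmed piston in the bore at (471,318), and the raw piston at (268,335). The finished piston is in the tray at (238,428). The red, blue and green cups at (447,195), (503,191) and (524,410) are look-alikes, so I'll leave them alone. Next I'll enlarge crops to measure.

```bash
cat > h.py <<'E'
import numpy as np,cv2
from scipy.spatial.transform import Rotation as R
def load(n): return dict(np.load(f"{n}.npz"))
def ray(d,u,v):
    K=d["K"];E=d["extrinsics"]
    r=E[:3,:3]@np.linalg.inv(K)@np.array([u,v,1.]); return E[:3,3],r
def onz(d,u,v,z):
    c,r=ray(d,u,v); return c+r*(z-c[2])/r[2]
def proj(d,p):
    E=d["extrinsics"];q=E[:3,:3].T@(np.asarray(p,float)-E[:3,3]); q=d["K"]@q; return q[:2]/q[2]
def crop(d,x0,y0,x1,y1,s,fn):
    c=d["frame"][y0:y1,x0:x1,::-1]
    c=cv2.resize(c,None,fx=s,fy=s,interpolation=cv2.INTER_CUBIC); cv2.imwrite(fn,c)
def snap(n,fn):
    from bench import imaging
    d=imaging.get_image(n); np.savez(f"{fn}.npz",**d); return d
E
python3 - <<'E'
from h import *
t=load("top0");s=load("scene0")
crop(t,285,185,385,295,7 if 0 else 5,"pics/nest_t.png")
crop(s,230,220,380,330,5,"pics/nest_s.png")
crop(t,140,200,280,335,4,"pics/left_t.png")
crop(s,130,170,310,290,4,"pics/left_s.png")
E
```

```text
(no output)
```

View pics/nest_t.png

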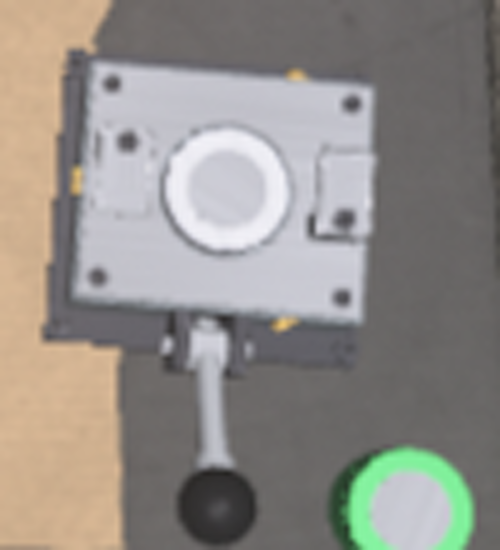

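View pics/nest_s.png

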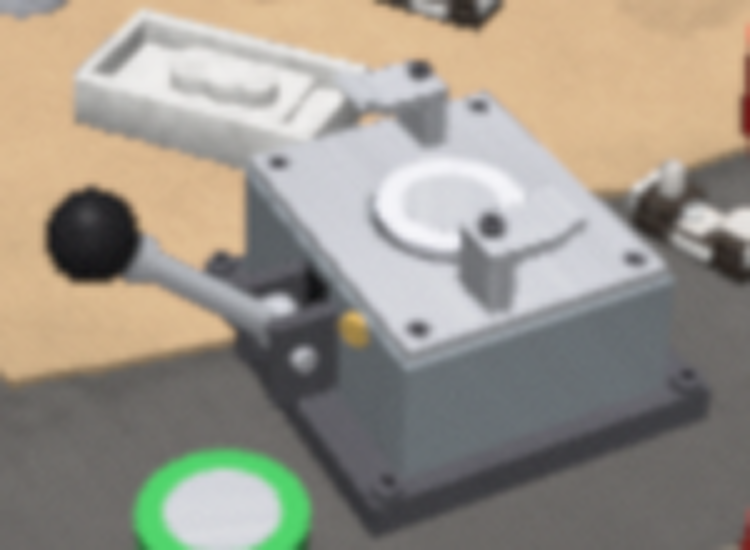

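View pics/left_t.png

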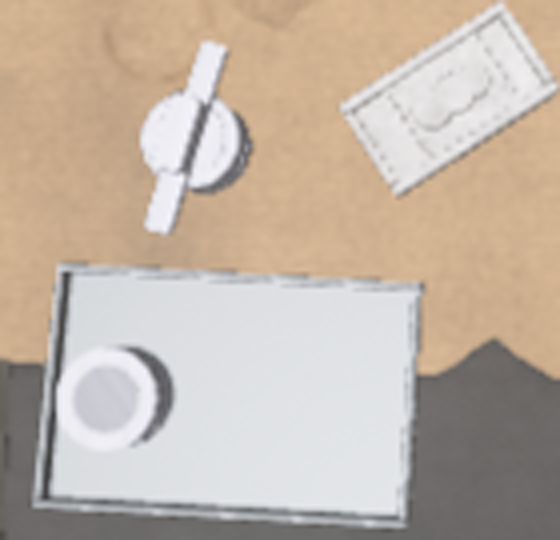

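View pics/left_s.png

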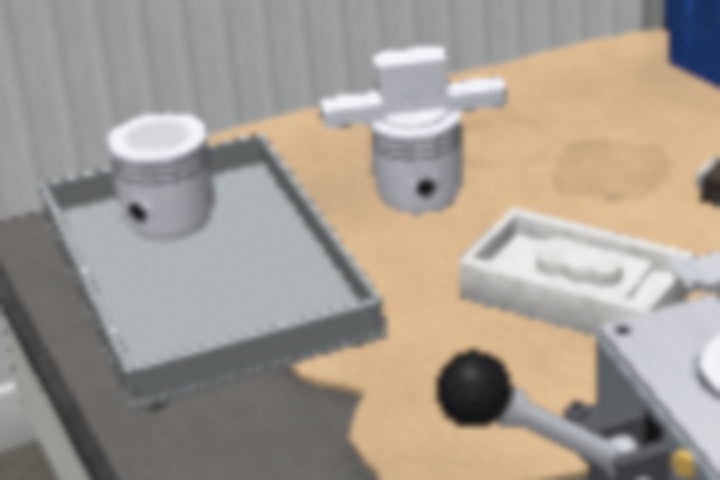

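Run:
```python
from h import *
t=load("top0");s=load("scene0")
def cp(x0,y0,k,p): return (x0+(p[0]+.5)/k-.5, y0+(p[1]+.5)/k-.5)
# deck corners
c=[onz(t,*cp(285,185,5,p),66) for p in [(90,60),(375,85),(360,322),(72,298)]]
c=np.array(c);print(c.round(1));m=c.mean(0);print("deck ctr",m)
for a,b in((1,0),(2,3)): d=c[b]-c[a];print("yaw from y-edge",np.degrees(np.arctan2(-d[0],d[1])),np.linalg.norm(d))
for a,b in((3,0),(2,1)): d=c[b]-c[a];print("yaw from x-edge",np.degrees(np.arctan2(d[1],d[0])),np.linalg.norm(d))
cs=[onz(s,*cp(230,220,5,p),66) for p in [(250,155),(485,92),(673,278),(408,360)]]
cs=np.array(cs);print("scene",cs.round(1),cs.mean(0))
print("crown top",onz(t,*cp(285,185,5,(227,188)),69), "scene",onz(s,*cp(230,220,5,(448,205)),69))
print("knob top",onz(t,*cp(285,185,5,(217,505)),99),"scene",onz(s,*cp(230,220,5,(91,235)),99))
# tray rim corners z=31
r=np.array([onz(t,*cp(140,200,4,p),31) for p in [(60,265),(422,285),(406,525),(36,505)]]);print("tray",r.round(1),r.mean(0))
print("fin",onz(t,*cp(140,200,4,(106,397)),66),onz(s,*cp(130,170,4,(158,137)),66))
# raw
e1=onz(t,*cp(140,200,4,(214,43)),73.6);e2=onz(t,*cp(140,200,4,(158,233)),73.6);print("raw bar",e1,e2,(e1+e2)/2,np.linalg.norm(e1-e2))
# masks
def blob(d,z,m,near,name):
    n,l,st,ce=cv2.connectedComponentsWithStats(m.astype(np.uint8))
    i=l[int(near[1]),int(near[0])]
    print(name,i,st[i],ce[i]); return l==i,ce[i]
f=t["frame"].astype(int)
for n,d in(("t",t),("s",s)):
    f=d["frame"].astype(int); k=f.max(2)<45
    pt=cp(285,185,5,(217,505)) if n=="t" else cp(230,220,5,(91,235))
    _,ce=blob(d,99,k,pt,"knob"+n); print(onz(d,*ce,99))
```

```text
[[698.2  90.6  66. ]
 [686.1 -32.4  66. ]
 [583.9 -21.3  66. ]
 [595.2 100.5  66. ]]
deck ctr [640.84762961  34.35257925  66.        ]
yaw from y-edge -5.624348626110927 123.53208488459202
yaw from y-edge -5.297528042280552 122.38163073081198
yaw from x-edge -5.519358655418475 103.4715545103236
yaw from x-edge -6.16111403541743 102.7778182403502
scene [[599.6 101.2  66. ]
 [697.7  90.2  66. ]
 [684.3 -34.8  66. ]
 [584.4 -22.7  66. ]] [641.47971563  33.45555918  66.        ]
crown top [641.31387418  33.58714369  69.        ] scene [641.07439976  35.12104667  69.        ]
knob top [508.67053323  46.47723836  99.        ] scene [509.23544809  49.13439383  99.        ]
tray [[553.7 414.7  31. ]
 [541.  216.8  31. ]
 [414.5 225.2  31. ]
 [426.7 422.7  31. ]] [483.99362566 319.86105901  31.        ]
fin [484.30824486 378.48450504  66.        ] [484.32556805 379.39987728  66.        ]
raw bar [668.73393296 325.21980624  73.6       ] [568.26132888 352.22437549  73.6       ] [618.49763092 338.72209087  73.6       ] 104.03841084790854
knobt 0 [     0      0    560    420 234979] [279.57339166 209.48094085]
[664.60908352 141.66204185  99.        ]
knobs 0 [     0      0    560    420 234995] [279.52043235 209.44947765]
[647.97247251 182.18272186  99.        ]
```

The nest comes out at (641.2, 34.2) with yaw about -5.6°, and both views agree. The tray centre is about (484, 320), yaw -3.7°. The raw piston is at about (618.5, 338.7). I'll cross-check the raw piston in the scene view and write a move helper.

```bash
cat >> h.py <<'E'
NEST=np.array([641.2,34.2]);NYAW=-5.6
def nest(x,y,z):
    a=np.radians(NYAW);return np.array([NEST[0]+x*np.cos(a)-y*np.sin(a),NEST[1]+x*np.sin(a)+y*np.cos(a),z])
def plan(targets,pos=None,jaw0=None):
    """targets: list of (xyz TCP, jaw deg); prints shift (cm) and turn from current pose"""
    from bench import telemetry
    o=telemetry.get_obs(); Rm=R.from_rotvec(o["orientation"])
    p=o["tcp_pos"] if pos is None else np.array(pos,float)
    y=Rm.as_matrix()[:,1]; print("t",o["time_s"],"tcp",o["tcp_pos"].round(1),"jaw",np.degrees(np.arctan2(y[1],y[0])).round(2),"tilt",Rm.as_matrix()[2].round(4),"F",o["force"].round(1),"w",round(o["grip_width"],1),"q",o["joints"].round(2))
    for xyz,j in targets:
        a=np.radians(j); yy=np.array([np.cos(a),np.sin(a),0]);zz=np.array([0,0,-1.]);xx=np.cross(yy,zz)
        T=R.from_matrix(np.c_[xx,yy,zz]); d=(Rm.inv()*T).as_rotvec(); s=Rm.inv().apply(np.array(xyz)-p)/10
        print(np.round(xyz,1),j,"-> shift",s.round(2),"dr",d.round(3))
E
python3 - <<'E'
from h import *
t=load("top0");s=load("scene0")
def cp(x0,y0,k,p): return (x0+(p[0]+.5)/k-.5, y0+(p[1]+.5)/k-.5)
# scene bar end tops: left end top corners, right end
L=onz(s,*cp(130,170,4,(322,103)),73.6);Rr=onz(s,*cp(130,170,4,(500,82)),73.6);print(L,Rr,(L+Rr)/2)
sp=onz(s,*cp(130,170,4,(410,52)),97.6);print("sprue top ctr scene",sp)
for z,p in((59.6,(618.5,338.7,59.6)),(0,(618.5,338.7,97.6))):
    print(((proj(s,p)+.5-[130,170])*4).round(0),((proj(t,p)+.5-[140,200])*4).round(0))
k=nest(-133,0,99);print(k)
plan([((400,-276,215),10),((k[0],k[1],160),84.4),((k[0],k[1],105),84.4)])
E
```

```text
[571.375317   356.04289688  73.6       ] [668.12406836 327.07436925  73.6       ] [619.74969268 341.55863307  73.6       ]
sprue top ctr scene [621.15267888 343.79082628  97.6       ]
[414. 117.] [192. 140.]
[410.  57.] [177. 132.]
[508.8347558   47.17852567  99.        ]
t 0.1 tcp [ 251.6 -598.8  225.7] jaw -67.21 tilt [-1.0e-04 -1.7e-03 -1.0e+00] F [ 0.2 -0.5  0.2] w 87.4 q [ 1.19  0.32 -0.07  1.45  0.02  1.37 -0.06]
[ 400 -276  215] 10 -> shift [ 26.19 -24.01   1.11] dr [-2.000e-03 -1.000e-03 -1.348e+00]
[508.8  47.2 160. ] 84.4 -> shift [ 48.74 -49.58   6.65] dr [-1.000e-03 -2.000e-03 -2.646e+00]
[508.8  47.2 105. ] 84.4 -> shift [ 48.74 -49.57  12.15] dr [-1.000e-03 -2.000e-03 -2.646e+00]
```

Run:
```python
from h import *
s=load("scene0");t=load("top0")
# annotate the raw prediction + nest
a=np.radians(-15.05);u=np.array([np.cos(a),np.sin(a),0]);v=np.array([-u[1],u[0],0])
for n,d,(x0,y0,x1,y1) in(("s",s,(200,170,260,230)),("t",t,(160,200,220,270))):
    k=8;c=cv2.resize(d["frame"][y0:y1,x0:x1,::-1],None,fx=k,fy=k,interpolation=cv2.INTER_CUBIC)
    for (l,w,z) in((52,7,73.6),(20,8,97.6)):
        q=[(proj(d,np.array([618.5,338.7,z])+sl*l*u+sw*w*v)+.5-[x0,y0])*k for sl,sw in((1,1),(1,-1),(-1,-1),(-1,1))]
        cv2.polylines(c,[np.int32(q)],True,(0,0,255),1)
    cv2.imwrite(f"pics/raw_{n}.png",c)
a=cv2.imread("pics/raw_s.png");b=cv2.imread("pics/raw_t.png");h=max(a.shape[0],b.shape[0])
o=np.zeros((h,a.shape[1]+b.shape[1],3),np.uint8)[:600];o[:a.shape[0],:a.shape[1]]=a;o[:b.shape[0],a.shape[1]:]=b;o=cv2.resize(o,None,fx=.8,fy=.8);cv2.imwrite("pics/raw_ov.png",o)
```

```text
(no output)
```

View pics/raw_ov.png

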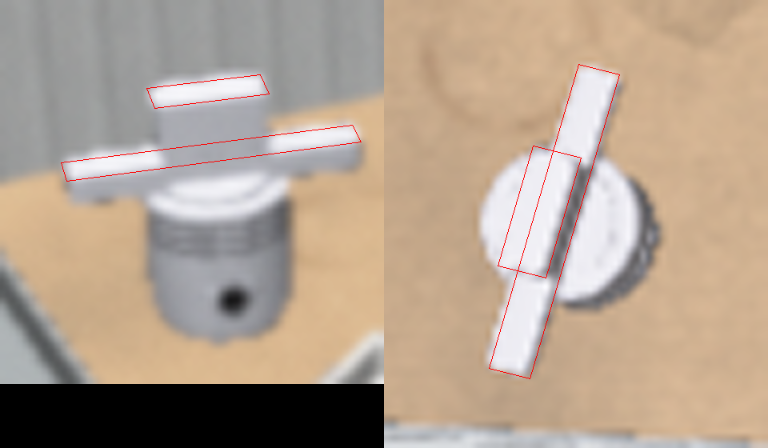

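The overlay fits the bar and sprue in both views, so raw is at (618.5, 338.7) with the bar at -15°. First I'll move above the knob.

move_arm(hand=[6,6,6,6,6,6,6,6,6,6,6], translation=[[26.2,-24,1.1],[26.2,-24,1.1],[26.2,-24,1.1],[26.2,-24,1.1],[26.2,-24,1.1],[26.2,-24,1.1],[26.2,-24,1.1],[26.2,-24,1.1],[36,-36,3],[48.74,-49.57,5],[48.74,-49.57,6.65]], dr=[[0,0,-1.35],[0,0,-1.35],[0,0,-1.35],[0,0,-1.35],[0,0,-1.35],[0,0,-1.35],[0,0,-1.35],[0,0,-1.35],[0,0,-2.0],[0,0,-2.646],[0,0,-2.646]], newtons=40)

```text
time_s: 1.02
tcp_pos: [430.9, -177.3, 200.3]
orientation: [1.978, 2.439, -0.001]
force: [1.0, -1.4, -0.2]
grip_width: 59.9
```

Run:
```python
from h import *
k=nest(-133,0,99)
plan([((k[0],k[1],160),84.4),((k[0],k[1],105),84.4)])
```

```text
t 1.0167 tcp [ 430.9 -177.3  200.3] jaw 11.92 tilt [-1.e-03  3.e-04 -1.e+00] F [ 1.  -1.4 -0.2] w 59.9 q [ 0.84 -0.04 -0.49  1.91 -0.02  1.27  0.56]
[508.8  47.2 160. ] 84.4 -> shift [20.35 12.26  4.02] dr [-0.000e+00  1.000e-03 -1.265e+00]
[508.8  47.2 105. ] 84.4 -> shift [20.36 12.26  9.52] dr [-0.000e+00  1.000e-03 -1.265e+00]
```

move_arm(hand=[6,6,6,6,6,6,6,6,6,6,6,6], translation=[[20.36,12.26,4],[20.36,12.26,4],[20.36,12.26,4],[20.36,12.26,4],[20.36,12.26,4],[20.36,12.26,4],[20.36,12.26,4],[20.36,12.26,4],[20.36,12.26,4],[20.36,12.26,4],[20.36,12.26,4],[20.36,12.26,4]], dr=[[0,0,-1.265],[0,0,-1.265],[0,0,-1.265],[0,0,-1.265],[0,0,-1.265],[0,0,-1.265],[0,0,-1.265],[0,0,-1.265],[0,0,-1.265],[0,0,-1.265],[0,0,-1.265],[0,0,-1.265]])

```text
time_s: 2.02
tcp_pos: [509.6, 44.8, 160.0]
orientation: [-0.167, -3.137, 0.0]
force: [0.1, -0.1, 0.3]
grip_width: 60.0
```

Run:
```python
from h import *
k=nest(-133,0,99)
plan([((k[0],k[1],105),84.4)])
```

```text
t 2.0167 tcp [509.6  44.8 160. ] jaw 83.9 tilt [ 6.e-04 -1.e-04 -1.e+00] F [ 0.1 -0.1  0.3] w 60.0 q [ 0.6   0.13 -0.79  1.85  0.1   1.2   1.25]
[508.8  47.2 105. ] 84.4 -> shift [0.1  0.23 5.5 ] dr [-0.    -0.001 -0.009]
```

move_arm(hand=[6,6,6,6], translation=[[0.1,0.2,3],[0.1,0.2,5.5],[0.1,0.2,5.5],[0.1,0.2,5.5]], dr=[[0,0,-0.009],[0,0,-0.009],[0,0,-0.009],[0,0,-0.009]])

```text
time_s: 2.35
tcp_pos: [508.0, 46.9, 104.5]
orientation: [-0.152, -3.135, -0.0]
force: [0.4, 0.6, -0.1]
grip_width: 60.3
```

Run:
```python
from h import *
k=nest(-133,0,99)
plan([((k[0],k[1],105),84.4)])
snap("scene","s1"); s=load("s1"); crop(s,200,170,400,320,4,"pics/s1.png")
```

```text
t 2.35 tcp [508.   46.9 104.5] jaw 84.46 tilt [ 3.e-03  1.e-04 -1.e+00] F [ 0.4  0.6 -0.1] w 60.3 q [ 0.58  0.2  -0.78  1.92  0.16  1.09  1.21]
[508.8  47.2 105. ] 84.4 -> shift [-0.08  0.04 -0.05] dr [ 0.    -0.003  0.001]
```

View pics/s1.png

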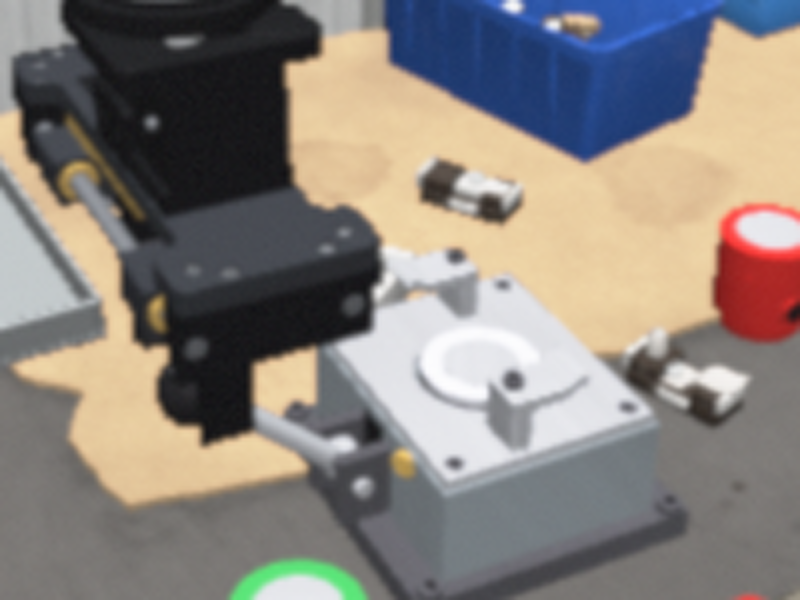

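move_arm(hand=[0,0,0,0,0,0,0,0,0,0,0,0], translation=[[-0.05,0,0],[-0.05,0,0],[-0.05,0,0],[-0.05,0,0],[-0.05,0,0],[-0.05,0,0],[0.4,0,0.5],[0.8,0,1.05],[1.15,0,1.65],[1.5,0,2.25],[1.8,0,2.85],[2.0,0,3.5]], dr=[[0,0,0],[0,0,0],[0,0,0],[0,0,0],[0,0,0],[0,0,0],[0,0,0],[0,0,0],[0,0,0],[0,0,0],[0,0,0],[0,0,0]], newtons=45)

```text
time_s: 3.4
tcp_pos: [489.1, 48.4, 72.0]
orientation: [-0.149, -3.138, 0.003]
force: [-6.3, -1.5, 15.4]
grip_width: 26.3
```

Run:
```python
from h import *
k=nest(-158,0,36+6)
plan([((k[0],k[1],k[2]),84.4)])
```

```text
t 3.4 tcp [489.1  48.4  72. ] jaw 84.55 tilt [ 1.0e-04 -2.2e-03 -1.0e+00] F [-6.3 -1.5 15.4] w 26.3 q [ 0.58  0.2  -0.79  1.99  0.17  1.02  1.19]
[484.   49.6  42. ] 84.4 -> shift [0.52 0.08 3.  ] dr [-0.002 -0.     0.003]
```

Run:
```python
from h import *
s=snap("scene","s2"); crop(s,200,170,400,320,4,"pics/s2.png")
```

```text
(no output)
```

View pics/s2.png

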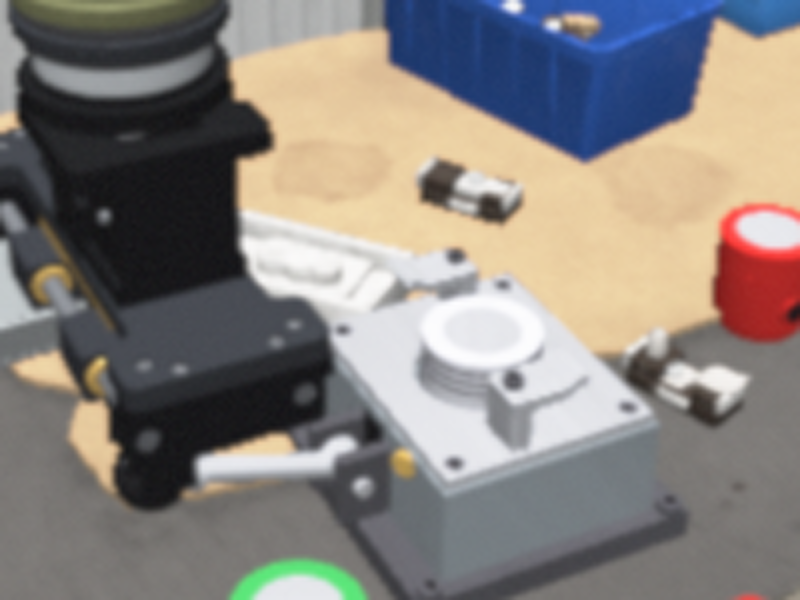

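The knob, at crop (150,480), has slid down under the fingertips. The lever is nearly level and the crown is raised. I'll press down the rest of the way.

move_arm(hand=[2.4,2.4,2.4,2.4,2.4], translation=[[0.3,0.1,0.3],[0.5,0.1,0.6],[0.5,0.1,0.8],[0.5,0.1,0.8],[0.5,0.1,0.8]], dr=[[0,0,0],[0,0,0],[0,0,0],[0,0,0],[0,0,0]])

```text
time_s: 3.87
tcp_pos: [485.6, 49.2, 63.2]
orientation: [0.15, 3.136, -0.002]
force: [0.1, -2.6, 4.6]
grip_width: 24.1
```

Run:
```python
from h import *
plan([])
s=snap("scene","s3"); crop(s,200,170,400,320,4,"pics/s3.png")
```

```text
t 3.8667 tcp [485.6  49.2  63.2] jaw 84.53 tilt [-0.0025 -0.0015 -1.    ] F [ 0.1 -2.6  4.6] w 24.1 q [ 0.57  0.2  -0.78  2.01  0.17  1.    1.18]
```

View pics/s3.png

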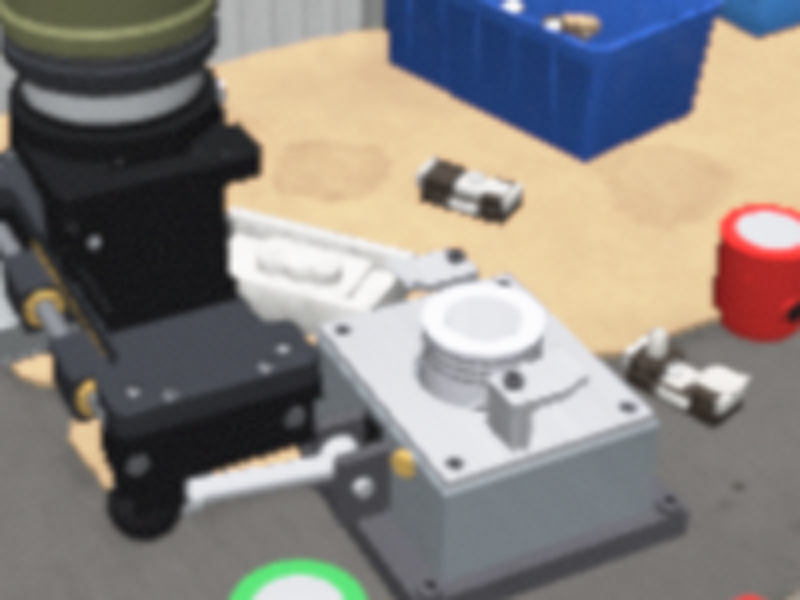

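Run:
```python
from h import *
s=load("s3")
for f in (0,.05,.1,.15,.2):
    q=(proj(s,nest(-66-92*np.cos(f),0,36+92*np.sin(f)))+.5-[200,170])*4; print(f,q.round(0), "crown", ((proj(s,nest(0,0,69+30-40*f))+.5-[200,170])*4).round(0))
```

```text
0 [145. 530.] crown [483. 309.]
0.05 [144. 521.] crown [483. 313.]
0.1 [144. 512.] crown [483. 316.]
0.15 [145. 503.] crown [482. 320.]
0.2 [146. 494.] crown [482. 324.]
```

The crown centre, at crop row 321, implies about 0.15 rad still to go. I'll keep pressing.

move_arm(hand=[2.4,2.4,2.4,2.4,2.4,2.4], translation=[[0.1,0,0.4],[0.1,0,0.8],[0.1,0,1.2],[0.1,0,1.5],[0.1,0,1.5],[0.1,0,1.5]], dr=[[0,0,0],[0,0,0],[0,0,0],[0,0,0],[0,0,0],[0,0,0]])

```text
time_s: 4.42
tcp_pos: [483.7, 49.2, 48.6]
orientation: [0.15, 3.138, -0.004]
force: [-3.4, -4.6, 14.3]
grip_width: 24.3
```

Run:
```python
from h import *
plan([])
s=snap("scene","s4"); crop(s,200,170,400,320,4,"pics/s4.png")
```

```text
t 4.4167 tcp [483.7  49.2  48.6] jaw 84.54 tilt [-2.0e-04 -2.6e-03 -1.0e+00] F [-3.4 -4.6 14.3] w 24.3 q [ 0.56  0.22 -0.78  2.02  0.19  0.97  1.16]
```

View pics/s4.png

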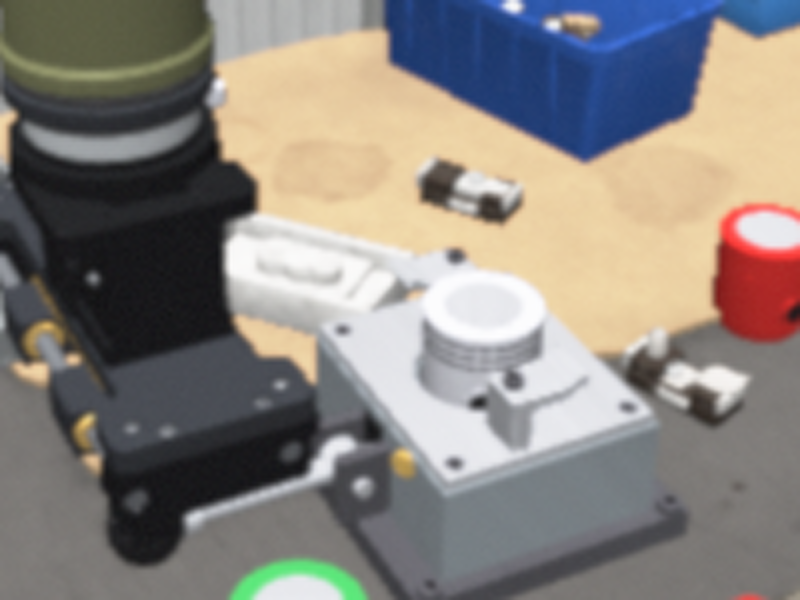

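move_arm(hand=[2.4,2.4,2.4,2.4], translation=[[0,0,0.3],[0,0,0.5],[0,0,0.5],[0,0,0.5]], dr=[[0,0,0],[0,0,0],[0,0,0],[0,0,0]])

```text
time_s: 4.8
tcp_pos: [484.4, 49.1, 47.0]
orientation: [0.15, 3.138, -0.008]
force: [-13.9, -5.5, 43.5]
grip_width: 24.2
```

Run:
```python
from h import *
g=nest(0,0,96)
plan([((484,50,70),84.4),((484,50,180),84.4),((g[0],g[1],180),-5.6),((g[0],g[1],96),-5.6)])
```

```text
t 4.8 tcp [484.4  49.1  47. ] jaw 84.53 tilt [-4.0e-04 -5.1e-03 -1.0e+00] F [-13.9  -5.5  43.5] w 24.2 q [ 0.56  0.23 -0.78  2.02  0.2   0.97  1.16]
[484  50  70] 84.4 -> shift [ 0.05  0.07 -2.3 ] dr [-0.005  0.     0.002]
[484  50 180] 84.4 -> shift [ 4.00e-02  1.00e-02 -1.33e+01] dr [-0.005  0.     0.002]
[641.2  34.2 180. ] -5.6 -> shift [-15.76  -0.06 -13.3 ] dr [-0.004  0.004  1.573]
[641.2  34.2  96. ] -5.6 -> shift [-15.75  -0.02  -4.9 ] dr [-0.004  0.004  1.573]
```

The force rose to 43 N with no further travel, so the lever is on its down stop. I'll open and rise.

move_arm(hand=[2.4,5,5,5,5,6,8.6,8.6,8.6], translation=[[0,0,-0.5],[0,0,-0.5],[0,0,-0.5],[0,0,-1.5],[0,0,-4.5],[0,0,-8],[0,0,-12],[-3,0,-14],[-6,0,-14]], dr=[[0,0,0],[0,0,0],[0,0,0],[0,0,0],[0,0,0],[0,0,0],[0,0,0.1],[0,0,0.2],[0,0,0.3]])

```text
time_s: 5.55
tcp_pos: [546.3, 45.4, 189.3]
orientation: [0.621, 3.068, -0.001]
force: [0.7, -0.4, 0.1]
grip_width: 68.9
```

Run:
```python
from h import *
g=nest(0,0,96)
plan([((g[0],g[1],170),-5.6)])
s=snap("scene","s5"); crop(s,200,170,400,320,4,"pics/s5.png")
```

```text
t 5.55 tcp [546.3  45.4 189.3] jaw 67.11 tilt [-0.0114  0.0014 -0.9999] F [ 0.7 -0.4  0.1] w 68.9 q [ 0.57  0.19 -0.78  1.74  0.14  1.26  0.93]
[641.2  34.2 170. ] -5.6 -> shift [-9.15  2.66  2.04] dr [0.008 0.009 1.269]
```

View pics/s5.png

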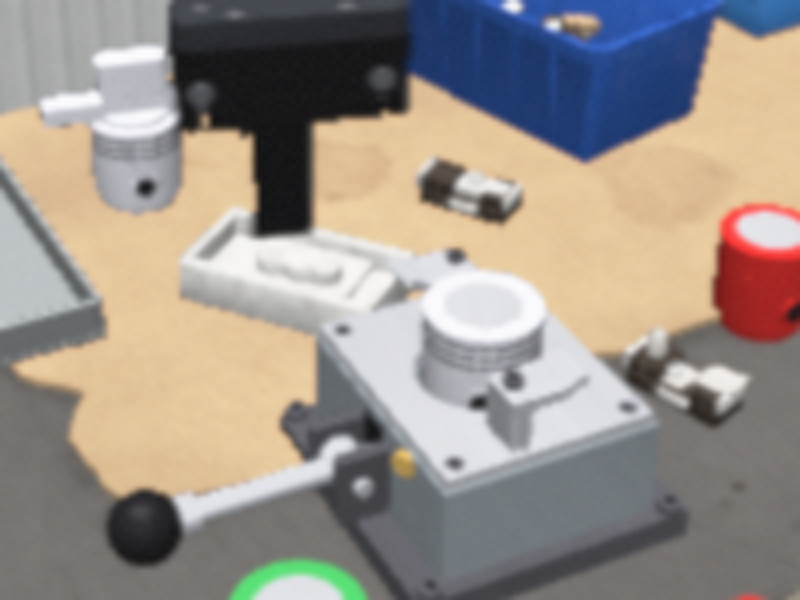

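The knob is at crop (145,527), against (145,530) predicted for fully down, and the crown is up. I'll move over the piston with the jaws along nest x.

move_arm(hand=[8.6,8.6,8.6,8.6,8.6,8.6,8.6,8.6,8.6,8.6,8.6,8.6], translation=[[-9.15,2.66,0],[-9.15,2.66,0],[-9.15,2.66,0],[-9.15,2.66,0],[-9.15,2.66,1],[-9.15,2.66,2],[-9.15,2.66,2],[-9.15,2.66,2],[-9.15,2.66,2],[-9.15,2.66,2],[-9.15,2.66,2],[-9.15,2.66,2]], dr=[[0,0,1.27],[0,0,1.27],[0,0,1.27],[0,0,1.27],[0,0,1.27],[0,0,1.27],[0,0,1.27],[0,0,1.27],[0,0,1.27],[0,0,1.27],[0,0,1.27],[0,0,1.27]])

```text
time_s: 6.6
tcp_pos: [637.1, 34.6, 161.8]
orientation: [-2.319, -2.117, 0.001]
force: [0.6, 0.1, 0.2]
grip_width: 85.9
```

Run:
```python
from h import *
g=nest(0,0,96)
plan([((g[0],g[1],96),-5.6)])
```

```text
t 6.6 tcp [637.1  34.6 161.8] jaw -5.21 tilt [ 4.0e-04 -1.4e-03 -1.0e+00] F [0.6 0.1 0.2] w 85.9 q [ 0.33  0.38 -0.54  1.55  0.2   1.27 -0.33]
[641.2  34.2  96. ] -5.6 -> shift [-0.01  0.42  6.58] dr [-0.001 -0.     0.007]
```

move_arm(hand=[8.6,8.6,8.6,8.6], translation=[[0,0.4,3],[0,0.4,5.5],[0,0.4,6.5],[0,0.4,6.5]], dr=[[0,0,0.007],[0,0,0.007],[0,0,0.007],[0,0,0.007]])

```text
time_s: 6.93
tcp_pos: [639.2, 33.5, 93.9]
orientation: [-2.325, -2.106, 0.007]
force: [0.2, -0.1, -0.4]
grip_width: 86.3
```

Run:
```python
from h import *
g=nest(0,0,96)
plan([((g[0],g[1],96),-5.6)])
```

```text
t 6.9333 tcp [639.2  33.5  93.9] jaw -5.65 tilt [-4.0e-04 -6.5e-03 -1.0e+00] F [ 0.2 -0.1 -0.4] w 86.3 q [ 0.32  0.45 -0.52  1.61  0.24  1.15 -0.36]
[641.2  34.2  96. ] -5.6 -> shift [ 0.09  0.19 -0.21] dr [-0.007  0.    -0.001]
```

move_arm(hand=[8.6,7,5,4.5,4.5,4.5,4.5,4.5,4.5], translation=[[0.1,0.2,-0.2],[0.1,0.2,-0.2],[0.1,0.2,-0.2],[0.1,0.2,-0.2],[0.1,0.2,-0.2],[0.1,0.2,-0.2],[0.1,0.2,-0.2],[0.1,0.2,-0.2],[0.1,0.2,-0.2]], dr=[[0,0,0],[0,0,0],[0,0,0],[0,0,0],[0,0,0],[0,0,0],[0,0,0],[0,0,0],[0,0,0]], newtons=50)

```text
time_s: 7.68
tcp_pos: [643.0, 34.8, 99.3]
orientation: [-2.33, -2.106, 0.002]
force: [-2.9, -0.6, 2.6]
grip_width: 49.4
```

Run:
```python
from h import *
plan([])
```

```text
t 7.6833 tcp [643.   34.8  99.3] jaw -5.79 tilt [-2.0e-04 -1.7e-03 -1.0e+00] F [-2.9 -0.6  2.6] w 49.4 q [ 0.31  0.45 -0.52  1.6   0.24  1.16 -0.36]
```

move_arm(hand=[4.5,4.5,4.5,4.5,4.5,4.5,4.5], translation=[[0,0,-0.8],[0,0,-1.6],[0,0,-2.4],[0,0,-3.4],[0,0,-4.6],[0,0,-6],[0,0,-6]], dr=[[0,0,0],[0,0,0],[0,0,0],[0,0,0],[0,0,0],[0,0,0],[0,0,0]])

```text
time_s: 8.27
tcp_pos: [646.1, 34.9, 163.7]
orientation: [2.328, 2.103, 0.008]
force: [1.3, -0.1, -0.5]
grip_width: 49.6
```

Run:
```python
from h import *
plan([((560,150,165),-5),((482,268,165),-4),((482,268,60),-4)])
s=snap("scene","s6"); crop(s,200,120,400,270,4,"pics/s6.png")
```

```text
t 8.2667 tcp [646.1  34.9 163.7] jaw -5.79 tilt [ 8.0e-04  6.5e-03 -1.0e+00] F [ 1.3 -0.1 -0.5] w 49.6 q [ 0.32  0.39 -0.54  1.53  0.21  1.27 -0.34]
[560 150 165] -5 -> shift [10.58 -9.73 -0.18] dr [ 0.007 -0.001 -0.014]
[482 268 165] -4 -> shift [ 21.54 -18.68  -0.23] dr [ 0.007 -0.001 -0.031]
[482 268  60] -4 -> shift [ 21.53 -18.74  10.27] dr [ 0.007 -0.001 -0.031]
```

View pics/s6.png

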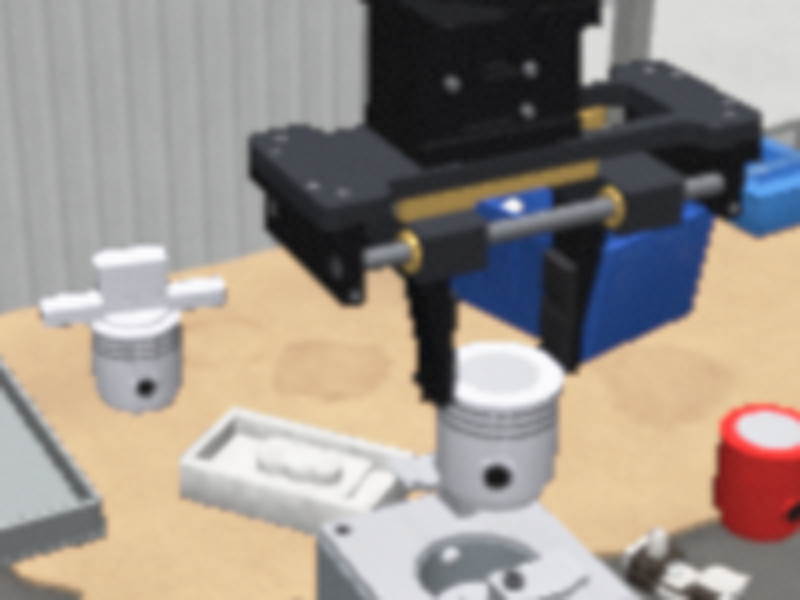

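The piston is held upright and clear of the bore. Now I'll carry it to the tray.

move_arm(hand=[4.5,4.5,4.5,4.5,4.5,4.5,4.5,4.5,4.5,4.5,4.5,4.5], translation=[[2,-1.8,0],[5,-4.4,0],[8,-7,0],[11,-9.6,0],[14,-12.2,0],[17,-14.8,0],[19.5,-17,0],[21,-18.4,0],[21.5,-18.7,0],[21.5,-18.7,3],[21.5,-18.7,6],[21.5,-18.7,7.5]], dr=[[0,0,-0.03],[0,0,-0.03],[0,0,-0.03],[0,0,-0.03],[0,0,-0.03],[0,0,-0.03],[0,0,-0.03],[0,0,-0.03],[0,0,-0.03],[0,0,-0.03],[0,0,-0.03],[0,0,-0.03]])

```text
time_s: 9.32
tcp_pos: [478.5, 265.1, 81.0]
orientation: [-2.3, -2.14, 0.007]
force: [-0.6, -0.7, -2.7]
grip_width: 49.5
```

Run:
```python
from h import *
plan([((482,268,67),-4)])
s=snap("scene","s7"); crop(s,90,150,290,300,4,"pics/s7.png")
for z in(31-0,86): print(((proj(s,(482,268,z))+.5-[90,150])*4).round(0))
```

```text
t 9.3167 tcp [478.5 265.1  81. ] jaw -4.11 tilt [-0.003  -0.0029 -1.    ] F [-0.6 -0.7 -2.7] w 49.5 q [ 0.05  0.3  -0.68  1.85  0.21  1.07 -0.79]
[482 268  67] -4 -> shift [0.31 0.34 1.4 ] dr [-0.003  0.003 -0.002]
[394. 369.]
[381. 276.]
```

View pics/s7.png

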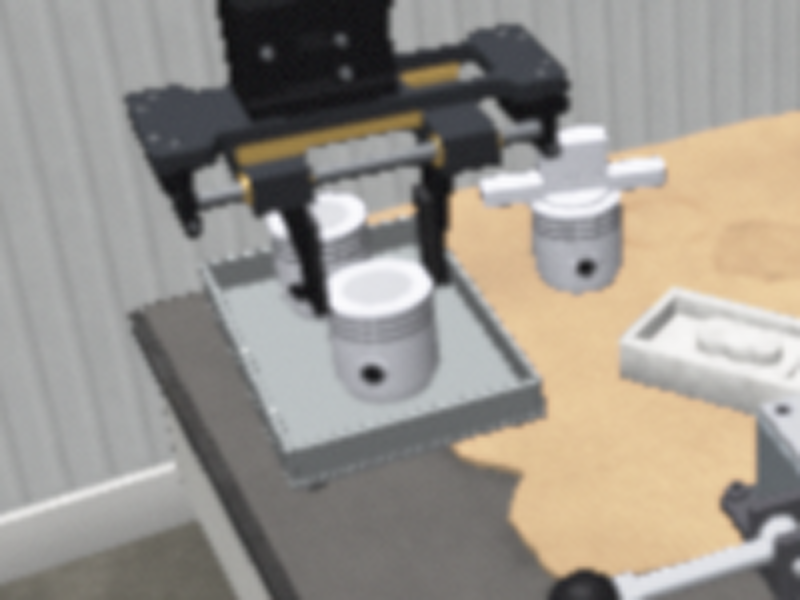

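move_arm(hand=[4.5,4.5,4.5,4.5,4.5], translation=[[0,0,0.6],[0,0,1],[0,0,1.2],[0,0,1.3],[0,0,1.3]], dr=[[0,0,0],[0,0,0],[0,0,0],[0,0,0],[0,0,0]])

```text
time_s: 9.78
tcp_pos: [480.0, 267.4, 72.0]
orientation: [2.299, 2.141, 0.002]
force: [-0.4, -0.5, -2.0]
grip_width: 48.9
```

move_arm(hand=[4.5,4.5,4.5,4.5], translation=[[0,0,0.2],[0,0,0.4],[0,0,0.4],[0,0,0.4]], dr=[[0,0,0],[0,0,0],[0,0,0],[0,0,0]])

```text
time_s: 10.12
tcp_pos: [479.4, 267.2, 67.2]
orientation: [2.299, 2.141, -0.0]
force: [-0.2, -0.0, -3.0]
grip_width: 49.2
```

move_arm(hand=[4.5,4.5,4.5], translation=[[0,0,0.1],[0,0,0.2],[0,0,0.2]], dr=[[0,0,0],[0,0,0],[0,0,0]])

```text
time_s: 10.37
tcp_pos: [479.6, 267.4, 66.3]
orientation: [2.298, 2.141, -0.0]
force: [-1.6, -1.4, 5.6]
grip_width: 49.1
```

It is on the floor: the reading went from -2 to +5.6 N. I'll release it and rise.

move_arm(hand=[5.4,6.2,7,7,7,7,7,7,7], translation=[[0,0,0],[0,0,0],[0,0,0],[0,0,0],[0,0,-1.5],[0,0,-4],[0,0,-7],[0,0,-10],[0,0,-10]], dr=[[0,0,0],[0,0,0],[0,0,0],[0,0,0],[0,0,0],[0,0,0],[0,0,0],[0,0,0],[0,0,0]])

```text
time_s: 11.12
tcp_pos: [482.5, 269.6, 171.3]
orientation: [2.296, 2.139, 0.015]
force: [0.4, 1.0, 0.2]
grip_width: 69.9
```

Run:
```python
from h import *
k=nest(-158,0,36)
plan([((k[0],k[1],130),84.4)])
s=snap("scene","s8"); crop(s,90,150,290,300,4,"pics/s8.png")
```

```text
t 11.1167 tcp [482.5 269.6 171.3] jaw -4.06 tilt [ 0.0047  0.009  -0.9999] F [0.4 1.  0.2] w 69.9 q [ 0.08  0.2  -0.71  1.76  0.14  1.22 -0.74]
[484.   49.6 130. ] 84.4 -> shift [-21.95   1.66   4.04] dr [ 0.011  0.003 -1.544]
```

View pics/s8.png

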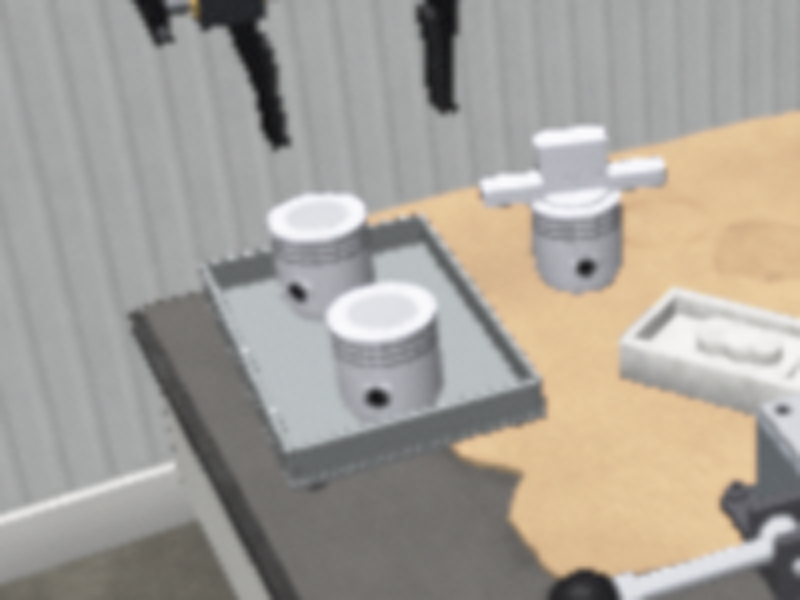

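The trimmed piston stands upright beside the finished one (crowns at (382,312) and (318,215)). Next I'll return the lever.

move_arm(hand=[6,6,6,6,6,6,6,6,6,6,6,6], translation=[[-21.95,1.7,0],[-21.95,1.7,0],[-21.95,1.7,0],[-21.95,1.7,0],[-21.95,1.7,1],[-21.95,1.7,2],[-21.95,1.7,3],[-21.95,1.7,4],[-21.95,1.7,4],[-21.95,1.7,4],[-21.95,1.7,4],[-21.95,1.7,4]], dr=[[0,0,-1.544],[0,0,-1.544],[0,0,-1.544],[0,0,-1.544],[0,0,-1.544],[0,0,-1.544],[0,0,-1.544],[0,0,-1.544],[0,0,-1.544],[0,0,-1.544],[0,0,-1.544],[0,0,-1.544]])

```text
time_s: 12.17
tcp_pos: [479.9, 46.9, 123.9]
orientation: [-0.398, -3.114, 0.0]
force: [0.2, -0.5, 0.8]
grip_width: 59.7
```

Run:
```python
from h import *
k=nest(-158,0,36)
plan([((k[0],k[1],37),84.4)])
```

```text
t 12.1667 tcp [479.9  46.9 123.9] jaw 75.43 tilt [ 2.1e-03 -5.0e-04 -1.0e+00] F [ 0.2 -0.5  0.8] w 59.7 q [ 0.45  0.08 -0.62  1.96  0.05  1.12  1.12]
[484.   49.6  37. ] 84.4 -> shift [-0.34  0.37  8.69] dr [-0.    -0.002 -0.157]
```

move_arm(hand=[6,6,6,6,6], translation=[[-0.3,0.3,0],[-0.3,0.3,2],[-0.3,0.3,4],[-0.3,0.3,5],[-0.3,0.3,5]], dr=[[0,0,-0.12],[0,0,-0.157],[0,0,-0.157],[0,0,-0.157],[0,0,-0.157]])

```text
time_s: 12.58
tcp_pos: [481.7, 49.0, 72.2]
orientation: [-0.162, -3.131, 0.0]
force: [-0.1, 0.7, 0.3]
grip_width: 60.0
```

Run:
```python
from h import *
k=nest(-158,0,36)
plan([((k[0],k[1],37),84.4)])
```

```text
t 12.5833 tcp [481.7  49.   72.2] jaw 84.07 tilt [ 6.3e-03 -4.0e-04 -1.0e+00] F [-0.1  0.7  0.3] w 60.0 q [ 0.44  0.16 -0.63  2.01  0.11  1.01  1.22]
[484.   49.6  37. ] 84.4 -> shift [-0.24  0.09  3.51] dr [-0.    -0.006 -0.006]
```

move_arm(hand=[6,6,6,6,6], translation=[[-0.2,0.1,1.5],[-0.2,0.1,2.8],[-0.2,0.1,3.3],[-0.2,0.1,3.3],[-0.2,0.1,3.3]], dr=[[0,-0.006,-0.006],[0,-0.006,-0.006],[0,-0.006,-0.006],[0,-0.006,-0.006],[0,-0.006,-0.006]])

```text
time_s: 13.0
tcp_pos: [486.8, 50.1, 42.7]
orientation: [0.153, 3.132, -0.001]
force: [0.9, -0.9, 0.3]
grip_width: 60.0
```

Run:
```python
from h import *
k=nest(-158,0,36)
plan([((k[0],k[1],37),84.4)])
```

```text
t 13.0 tcp [486.8  50.1  42.7] jaw 84.42 tilt [-0.006 -0.    -1.   ] F [ 0.9 -0.9  0.3] w 60.0 q [ 0.42  0.21 -0.62  2.03  0.15  0.94  1.19]
[484.   49.6  37. ] 84.4 -> shift [ 0.28 -0.08  0.57] dr [-0.     0.006  0.   ]
```

move_arm(hand=[6,4,2.4,2.4,2.4,2.4,2.4,2.4,2.4,2.4,2.4,2.4], translation=[[0.2,0,0.4],[0.2,0,0.4],[0.2,0,0.4],[0.2,0,0.4],[0.2,0,0.4],[0.2,0,0.4],[0.2,0,-0.2],[0.15,0,-0.9],[0,0,-1.6],[-0.15,0,-2.3],[-0.4,0,-2.9],[-0.7,0,-3.6]], dr=[[0,0,0],[0,0,0],[0,0,0],[0,0,0],[0,0,0],[0,0,0],[0,0,0],[0,0,0],[0,0,0],[0,0,0],[0,0,0],[0,0,0]], newtons=30)

```text
time_s: 14.0
tcp_pos: [492.5, 48.2, 78.4]
orientation: [0.154, 3.134, -0.003]
force: [0.3, -6.0, -8.2]
grip_width: 29.4
```

Run:
```python
from h import *
k=nest(-133,0,99)
plan([((k[0],k[1],99),84.4)])
s=snap("scene","s9"); crop(s,200,170,400,320,4,"pics/s9.png")
```

```text
t 14.0 tcp [492.5  48.2  78.4] jaw 84.37 tilt [-0.004  -0.0018 -1.    ] F [ 0.3 -6.  -8.2] w 29.4 q [ 0.44  0.17 -0.63  1.98  0.12  1.02  1.22]
[508.8  47.2  99. ] 84.4 -> shift [-1.65  0.06 -2.06] dr [-0.002  0.004 -0.   ]
```

View pics/s9.png

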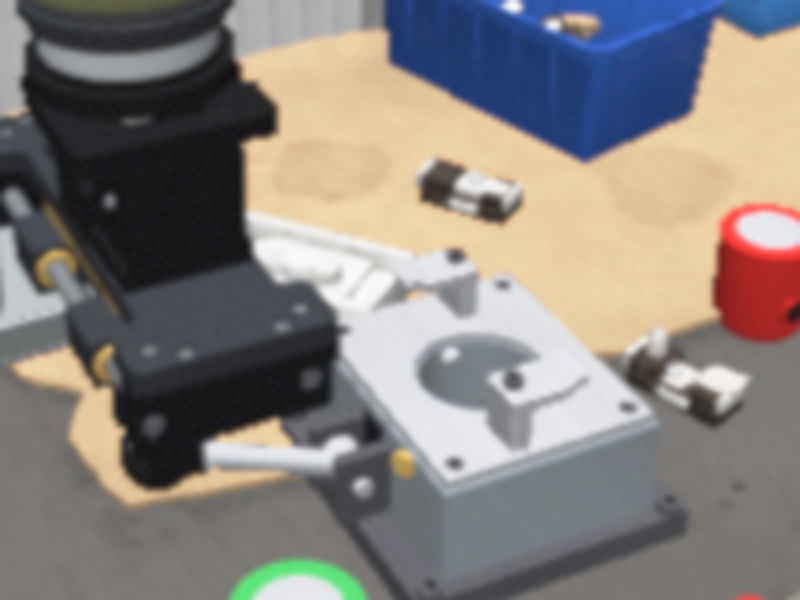

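move_arm(hand=[2.4,2.4,2.4,2.4,2.4,2.4,2.4], translation=[[-0.35,0,-0.6],[-0.8,0,-1.2],[-1.2,0,-1.8],[-1.6,0,-2.3],[-1.85,0,-2.7],[-1.85,0,-2.8],[-1.85,0,-2.8]], dr=[[0,0,0],[0,0,0],[0,0,0],[0,0,0],[0,0,0],[0,0,0],[0,0,0]])

```text
time_s: 14.63
tcp_pos: [510.8, 46.4, 106.6]
orientation: [0.154, 3.134, -0.003]
force: [-1.1, -5.4, -2.5]
grip_width: 26.5
```

Run:
```python
from h import *
plan([])
s=snap("scene","s10"); crop(s,200,170,400,320,4,"pics/s10.png")
```

```text
t 14.6333 tcp [510.8  46.4 106.6] jaw 84.38 tilt [-0.0037 -0.0019 -1.    ] F [-1.1 -5.4 -2.5] w 26.5 q [ 0.44  0.17 -0.63  1.92  0.12  1.09  1.24]
```

View pics/s10.png

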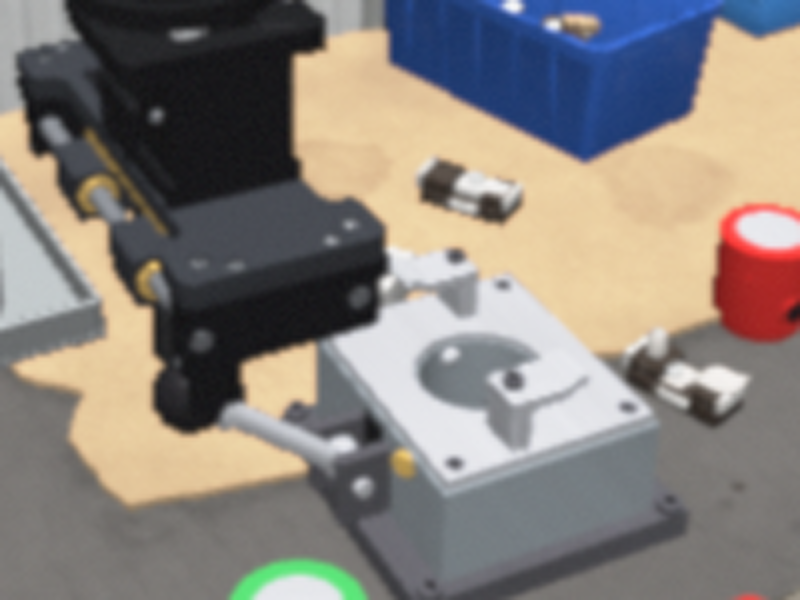

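The lever is almost up, with the knob at crop (185,400) against (182,390) at the start. I'll re-grip lower and finish the lift.

move_arm(hand=[4.5,4.5,4.5,4.5,2.4,2.4,2.4,2.4,2.4,2.4,2.4,2.4], translation=[[0.1,0,0],[0.3,0,0.5],[0.3,0,1.2],[0.3,0,1.2],[0.3,0,1.2],[0.3,0,1.2],[0.3,0,1.2],[0.3,0,1.2],[0.2,0,0.8],[0,0,0.3],[-0.1,0,-0.1],[-0.1,0,-0.1]], dr=[[0,0,0],[0,0,0],[0,0,0],[0,0,0],[0,0,0],[0,0,0],[0,0,0],[0,0,0],[0,0,0],[0,0,0],[0,0,0],[0,0,0]])

```text
time_s: 15.68
tcp_pos: [509.6, 46.4, 101.8]
orientation: [-0.154, -3.137, -0.001]
force: [7.7, -0.9, -32.2]
grip_width: 30.3
```

Run:
```python
from h import *
plan([])
s=snap("scene","s11"); crop(s,200,170,400,320,4,"pics/s11.png")
```

```text
t 15.6833 tcp [509.6  46.4 101.8] jaw 84.37 tilt [ 4.e-04  3.e-04 -1.e+00] F [  7.7  -0.9 -32.2] w 30.3 q [ 0.44  0.18 -0.62  1.92  0.12  1.08  1.24]
```

View pics/s11.png

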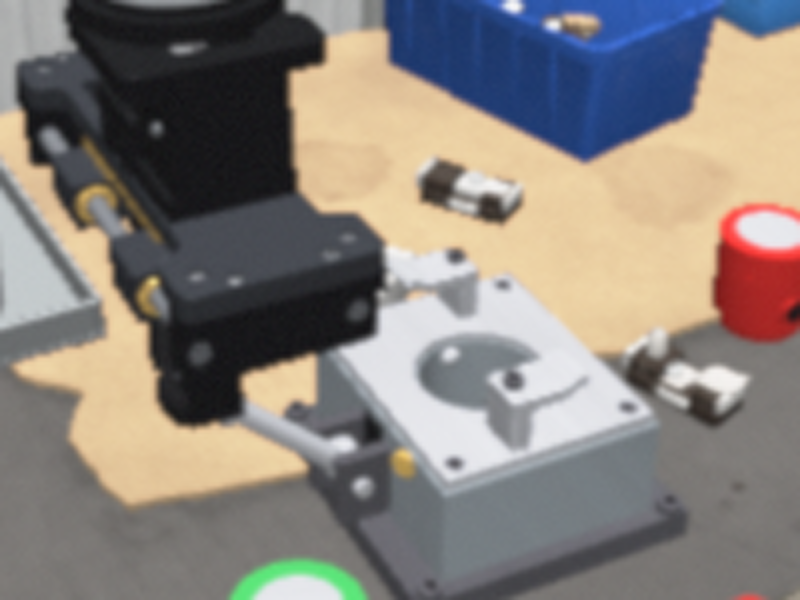

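A -32 N reading shows the lever is on its up stop. I'll release it and head for the raw piston.

move_arm(hand=[3.2,5,5,5,5,5,5,5,5], translation=[[0,0,0.2],[0,0,0.2],[0,0,0.2],[0,0,0.2],[0,0,-2],[0,0,-5.5],[0,0,-9.5],[0,0,-12],[0,0,-12]], dr=[[0,0,0],[0,0,0],[0,0,0],[0,0,0],[0,0,0],[0,0,0],[0,0,0],[0,0,0],[0,0,0]])

```text
time_s: 16.48
tcp_pos: [516.1, 49.2, 235.4]
orientation: [0.15, 3.118, 0.0]
force: [0.8, -0.4, 0.1]
grip_width: 49.7
```

Run:
```python
from h import *
plan([((618.5,338.7,190),74.95),((618.5,338.7,92),74.95)])
s=snap("scene","s12"); crop(s,200,170,400,320,4,"pics/s12.png")
print(((proj(s,nest(-133.3,0,98.7))+.5-[200,170])*4).round(0))
```

```text
t 16.4833 tcp [516.1  49.2 235.4] jaw 84.48 tilt [-0.0197  0.001  -0.9998] F [ 0.8 -0.4  0.1] w 49.7 q [ 0.47  0.05 -0.63  1.76  0.04  1.32  1.3 ]
[618.5 338.7 190. ] 74.95 -> shift [-7.32 29.79  4.72] dr [0.003 0.02  0.166]
[618.5 338.7  92. ] 74.95 -> shift [-7.13 29.78 14.52] dr [0.003 0.02  0.166]
[194. 392.]
```

View pics/s12.png

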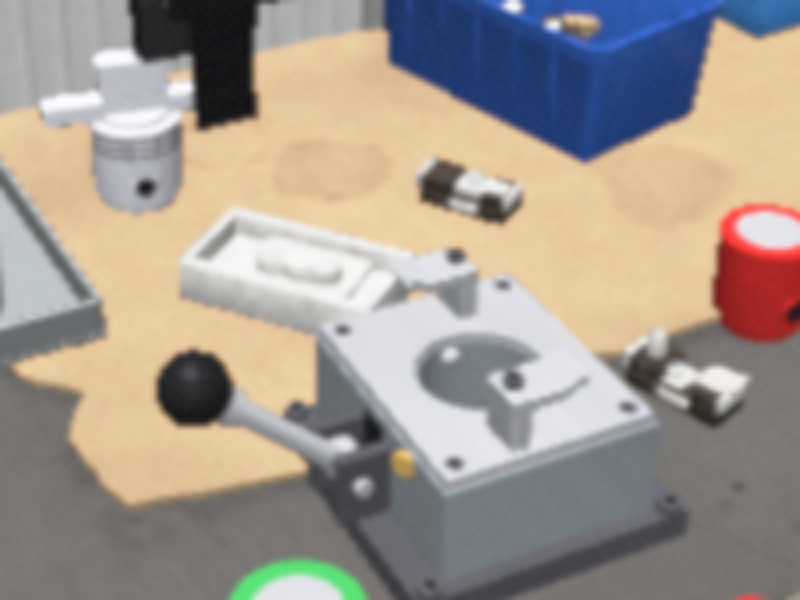

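The knob is at (194,388), matching its start position, and the bore is empty. Now I'll move over the raw piston.

move_arm(hand=[5,5,5,5,5,5,5,5,5,5], translation=[[-7.3,29.8,4.7],[-7.3,29.8,4.7],[-7.3,29.8,4.7],[-7.3,29.8,4.7],[-7.3,29.8,4.7],[-7.3,29.8,4.7],[-7.3,29.8,4.7],[-7.3,29.8,4.7],[-7.3,29.8,4.7],[-7.3,29.8,4.7]], dr=[[0,0,0.166],[0,0,0.166],[0,0,0.166],[0,0,0.166],[0,0,0.166],[0,0,0.166],[0,0,0.166],[0,0,0.166],[0,0,0.166],[0,0,0.166]])

```text
time_s: 17.37
tcp_pos: [612.3, 339.5, 179.3]
orientation: [0.406, 3.112, 0.001]
force: [0.3, -0.4, 0.3]
grip_width: 49.9
```

Run:
```python
from h import *
plan([((618.5,338.7,130),74.95),((618.5,338.7,92),74.95)])
```

```text
t 17.3667 tcp [612.3 339.5 179.3] jaw 75.13 tilt [-3.e-03  8.e-04 -1.e+00] F [ 0.3 -0.4  0.3] w 49.9 q [-0.06  0.54 -0.71  1.36  0.35  1.37  0.55]
[618.5 338.7 130. ] 74.95 -> shift [-0.61  0.07  4.94] dr [0.001 0.003 0.003]
[618.5 338.7  92. ] 74.95 -> shift [-0.6   0.07  8.74] dr [0.001 0.003 0.003]
```

move_arm(hand=[5,5,5,5,5], translation=[[-0.5,0,2],[-0.5,0,4],[-0.5,0,4.5],[-0.5,0,4.5],[-0.5,0,4.5]], dr=[[0,0,0],[0,0,0],[0,0,0],[0,0,0],[0,0,0]])

```text
time_s: 17.78
tcp_pos: [619.2, 334.7, 136.6]
orientation: [0.414, 3.108, -0.0]
force: [0.3, 0.2, -0.0]
grip_width: 50.1
```

Run:
```python
from h import *
plan([((618.5,338.7,92),74.95)])
```

```text
t 17.7833 tcp [619.2 334.7 136.6] jaw 74.84 tilt [-6.5e-03  7.0e-04 -1.0e+00] F [ 0.3  0.2 -0. ] w 50.1 q [-0.06  0.58 -0.69  1.4   0.37  1.3   0.54]
[618.5 338.7  92. ] 74.95 -> shift [0.2  0.37 4.46] dr [ 0.001  0.007 -0.002]
```

move_arm(hand=[5,5,5,5,5,5], translation=[[0,0.1,1.5],[0,0.1,2.5],[0,0.1,2.5],[0,0.1,2.5],[0,0.1,2.5],[0,0.1,2.5]], dr=[[0,0.003,0],[0,0.003,0],[0,0.003,0],[0,0.003,0],[0,0.003,0],[0,0.003,0]])

```text
time_s: 18.28
tcp_pos: [619.5, 337.0, 111.4]
orientation: [0.412, 3.111, 0.002]
force: [-0.3, -0.8, 0.9]
grip_width: 50.0
```

Run:
```python
from h import *
plan([((618.5,338.7,92),74.95)])
```

```text
t 18.2833 tcp [619.5 337.  111.4] jaw 74.92 tilt [-0.0034  0.0015 -1.    ] F [-0.3 -0.8  0.9] w 50.0 q [-0.06  0.6  -0.68  1.42  0.39  1.26  0.53]
[618.5 338.7  92. ] 74.95 -> shift [0.14 0.14 1.94] dr [ 0.001  0.003 -0.001]
```

move_arm(hand=[5,5,5,5,5], translation=[[0.1,0.15,1],[0.1,0.15,1.8],[0.1,0.15,1.8],[0.1,0.15,1.8],[0.1,0.15,1.8]], dr=[[0,0.003,0],[0,0.003,0],[0,0.003,0],[0,0.003,0],[0,0.003,0]])

```text
time_s: 18.7
tcp_pos: [618.7, 338.3, 92.6]
orientation: [-0.413, -3.114, -0.001]
force: [0.4, -0.4, -0.6]
grip_width: 49.8
```

Run:
```python
from h import *
plan([((618.5,338.7,92),74.95)])
s=snap("scene","s13"); crop(s,170,120,320,232,5,"pics/s13.png")
```

```text
t 18.7 tcp [618.7 338.3  92.6] jaw 74.91 tilt [ 4.e-04  6.e-04 -1.e+00] F [ 0.4 -0.4 -0.6] w 49.8 q [-0.07  0.62 -0.68  1.43  0.39  1.23  0.52]
[618.5 338.7  92. ] 74.95 -> shift [0.03 0.03 0.06] dr [ 0.001 -0.    -0.001]
```

View pics/s13.png

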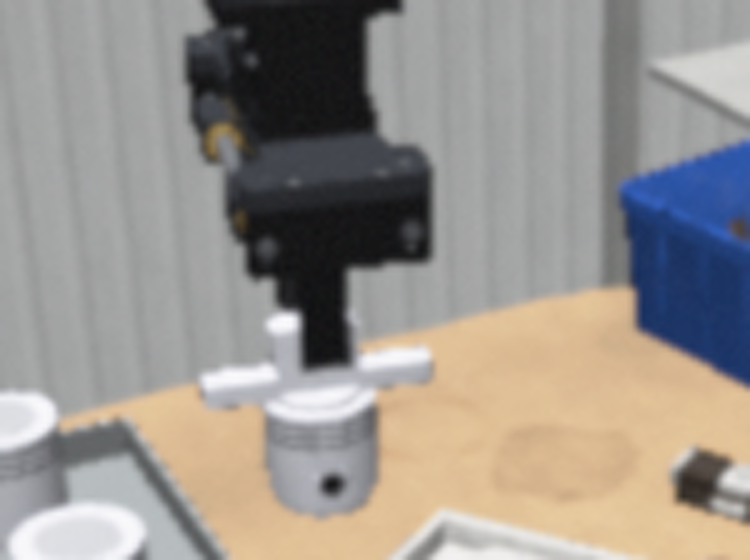

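Run:
```python
from h import *
s=load("s13"); a=np.radians(74.91); y=np.array([np.cos(a),np.sin(a),0]); x=np.array([np.sin(a),-np.cos(a),0])
c=np.array([618.7,338.3,0])
P=lambda p:((proj(s,p)+.5-[170,120])*5).round(0)
for off in(25,40):
  for sx in(-9.5,9.5): print("finger",off,sx,P(c-off*y+sx*x+[0,0,90]),P(c-off*y+sx*x+[0,0,67.6]))
r=np.array([618.5,338.7,0]);print("sprue",P(r-8*y-20*x+[0,0,97.6]),P(r-8*y+20*x+[0,0,97.6]),"bar",P(r-7*y-52*x+[0,0,73.6]),P(r-7*y+52*x+[0,0,73.6]))
```

```text
finger 25 -9.5 [303. 364.] [306. 410.]
finger 25 9.5 [346. 359.] [349. 404.]
finger 40 -9.5 [309. 380.] [313. 425.]
finger 40 9.5 [353. 374.] [356. 419.]
sprue [271. 335.] [360. 323.] bar [202. 392.] [432. 361.]
```

Run:
```python
from h import *
s=load("s13"); a=np.radians(74.91); y=np.array([np.cos(a),np.sin(a),0]); x=np.array([np.sin(a),-np.cos(a),0])
c=np.array([618.7,338.3,0])
P=lambda p:((proj(s,p)+.5-[170,120])*5).round(0)
for o in(40,60,80,95): print(o,P(c-o*y+37.5*x+[0,0,137.6]),P(c-o*y-37.5*x+[0,0,137.6]),P(c-o*y-37.5*x+[0,0,157.6]))
for z in (70,75,80,85,90,95): print(z,P(c-25*y+[0,0,z]),P(c-40*y+[0,0,z]))
t=snap("top","t13"); crop(t,140,190,260,290,6,"pics/t13.png")
```

```text
40 [412. 266.] [236. 287.] [232. 243.]
60 [423. 285.] [243. 307.] [239. 262.]
80 [434. 305.] [250. 328.] [247. 283.]
95 [442. 321.] [256. 344.] [253. 298.]
70 [327. 402.] [334. 418.]
75 [327. 392.] [333. 407.]
80 [326. 382.] [332. 397.]
85 [325. 372.] [332. 387.]
90 [325. 361.] [331. 377.]
95 [324. 351.] [331. 366.]
```

View pics/t13.png

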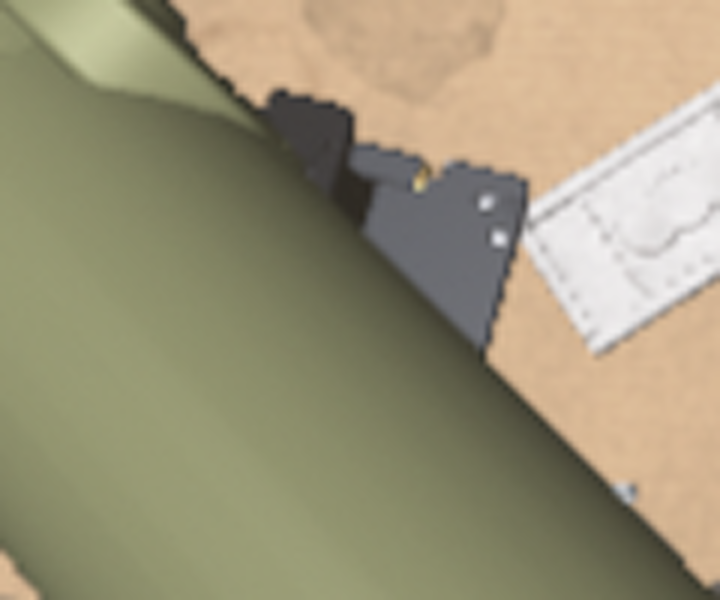

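The view disagrees with the stated tool geometry. The near finger ends at crop (325,368), which means z of about 87-93, roughly 20 mm higher than `tips_ahead` implies. I'll lower in small steps, watching force.

move_arm(hand=[5,5,5,5,5,5], translation=[[0,0,0.3],[0,0,0.6],[0,0,0.8],[0,0,1],[0,0,1],[0,0,1]], dr=[[0,0,0],[0,0,0],[0,0,0],[0,0,0],[0,0,0],[0,0,0]])

```text
time_s: 19.3
tcp_pos: [618.6, 338.3, 82.6]
orientation: [-0.413, -3.114, -0.001]
force: [-0.4, 0.1, 0.2]
grip_width: 50.1
```

Run:
```python
from h import *
plan([((618.5,338.7,82),74.95)])
s=snap("scene","s14"); crop(s,190,150,290,225,8,"pics/s14.png")
```

```text
t 19.3 tcp [618.6 338.3  82.6] jaw 74.91 tilt [ 4.e-04  6.e-04 -1.e+00] F [-0.4  0.1  0.2] w 50.1 q [-0.07  0.63 -0.67  1.44  0.4   1.22  0.52]
[618.5 338.7  82. ] 74.95 -> shift [0.02 0.03 0.06] dr [ 0.001 -0.    -0.001]
```

View pics/s14.png

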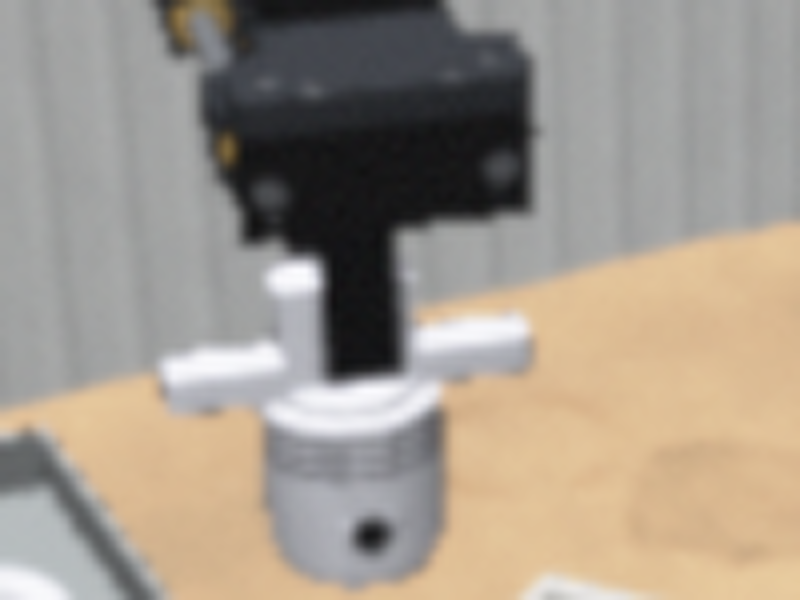

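move_arm(hand=[5,5,5,3.5,1,1,1,1,1,1,1], translation=[[0,0,0.3],[0,0,0.6],[0,0,0.7],[0,0,0.7],[0,0,0.7],[0,0,0.7],[0,0,0.7],[0,0,0.7],[0,0,0.7],[0,0,0.7],[0,0,0.7]], dr=[[0,0,0],[0,0,0],[0,0,0],[0,0,0],[0,0,0],[0,0,0],[0,0,0],[0,0,0],[0,0,0],[0,0,0],[0,0,0]], newtons=58)

```text
time_s: 20.27
tcp_pos: [618.7, 338.7, 75.9]
orientation: [0.412, 3.114, 0.002]
force: [-0.1, 0.9, 0.4]
grip_width: 15.5
```

Run:
```python
from h import *
plan([((618.5,338.7,82),74.95)])
s=snap("scene","s15"); crop(s,190,150,290,225,8,"pics/s15.png")
```

```text
t 20.2667 tcp [618.7 338.7  75.9] jaw 74.92 tilt [ 0.      0.0013 -1.    ] F [-0.1  0.9  0.4] w 15.5 q [-0.07  0.63 -0.67  1.44  0.4   1.21  0.51]
[618.5 338.7  82. ] 74.95 -> shift [ 0.02 -0.   -0.61] dr [ 0.001 -0.    -0.001]
```

View pics/s15.png

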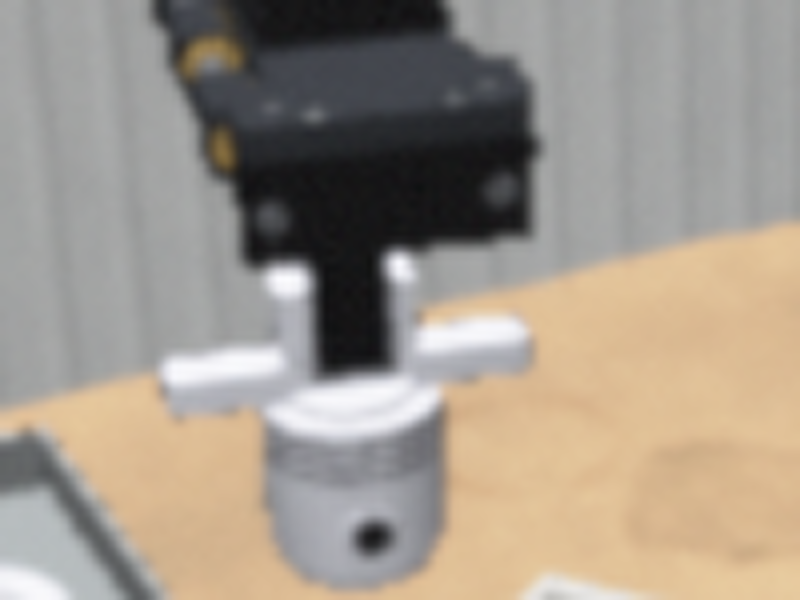

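The sprue is gripped at 15.5 mm width, centred. I'll lift and look.

move_arm(hand=[1,1,1,1,1,1,1], translation=[[0,0,-1],[0,0,-3],[0,0,-6],[0,0,-9],[0,0,-11],[0,0,-11.5],[0,0,-11.5]], dr=[[0,0,0],[0,0,0],[0,0,0],[0,0,0],[0,0,0],[0,0,0],[0,0,0]])

```text
time_s: 20.9
tcp_pos: [619.3, 338.7, 192.8]
orientation: [0.412, 3.112, 0.004]
force: [0.1, 0.5, -3.7]
grip_width: 15.5
```

Run:
```python
from h import *
plan([((641.2,34.2,190),74.9)])
s=snap("scene","s16"); crop(s,160,70,320,190,5,"pics/s16.png")
```

```text
t 20.9 tcp [619.3 338.7 192.8] jaw 74.9 tilt [-0.0022  0.0027 -1.    ] F [ 0.1  0.5 -3.7] w 15.5 q [-0.06  0.55 -0.71  1.32  0.35  1.39  0.55]
[641.2  34.2 190. ] 74.9 -> shift [-10.05 -28.83   0.23] dr [0.003 0.002 0.   ]
```

View pics/s16.png

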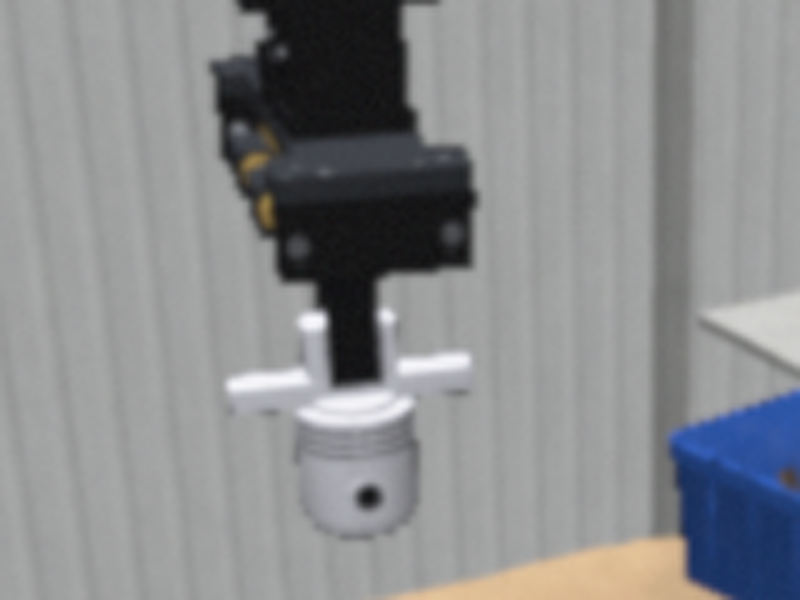

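The piston hangs straight in the grip. I'll carry it over the bore.

move_arm(hand=[1,1,1,1,1,1,1,1,1,1,1,1], translation=[[-0.7,-2,0],[-1.7,-5,0],[-2.8,-8,0],[-3.8,-11,0],[-4.9,-14,0],[-5.9,-17,0],[-7,-20,0],[-8,-23,0],[-9,-26,0],[-9.7,-28,0],[-10,-28.8,0],[-10,-28.8,0]], dr=[[0,0,0],[0,0,0],[0,0,0],[0,0,0],[0,0,0],[0,0,0],[0,0,0],[0,0,0],[0,0,0],[0,0,0],[0,0,0],[0,0,0]])

```text
time_s: 21.95
tcp_pos: [639.4, 29.9, 188.0]
orientation: [-0.421, -3.11, 0.002]
force: [-1.1, 0.9, -3.0]
grip_width: 15.4
```

Run:
```python
from h import *
plan([((641.2,34.2,150),74.9)])
s=snap("scene","s17"); crop(s,230,130,390,250,5,"pics/s17.png")
```

```text
t 21.95 tcp [639.4  29.9 188. ] jaw 74.6 tilt [ 0.0035 -0.0019 -1.    ] F [-1.1  0.9 -3. ] w 15.4 q [ 0.42  0.39 -0.66  1.51  0.24  1.33  1.04]
[641.2  34.2 150. ] 74.9 -> shift [-0.07  0.47  3.8 ] dr [-0.002 -0.003 -0.005]
```

View pics/s17.png

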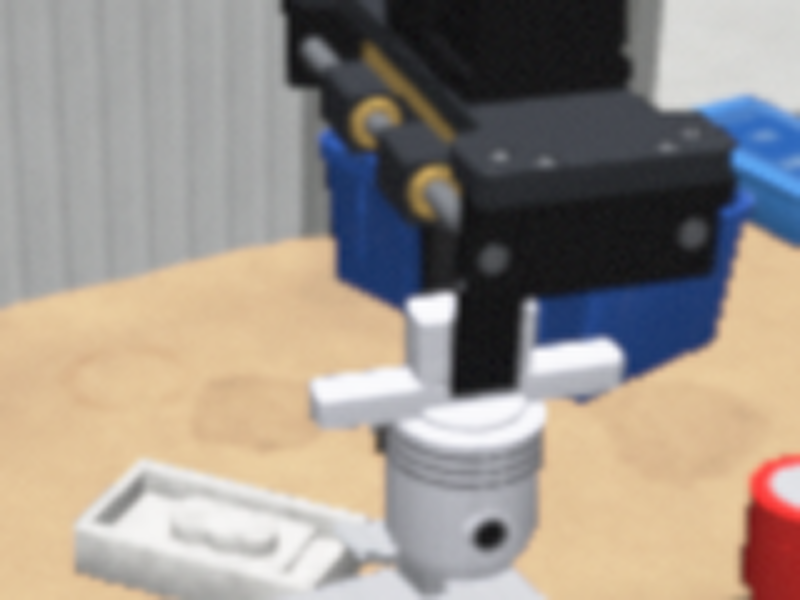

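move_arm(hand=[1,1,1,1,1,1], translation=[[0,0.1,1],[0,0.1,2.2],[0,0.1,3.2],[0,0.1,3.2],[0,0.1,3.2],[0,0.1,3.2]], dr=[[0,0,0],[0,0,0],[0,0,0],[0,0,0],[0,0,0],[0,0,0]])

```text
time_s: 22.5
tcp_pos: [640.6, 35.8, 158.5]
orientation: [-0.411, -3.114, -0.002]
force: [-0.2, -0.1, -3.8]
grip_width: 15.4
```

Run:
```python
from h import *
plan([((641.2,34.2,150),74.9)])
s=snap("scene","s18"); crop(s,250,150,370,250,6,"pics/s18.png")
t=snap("top","t18"); crop(t,280,170,400,270,6,"pics/t18.png")
```

```text
t 22.5 tcp [640.6  35.8 158.5] jaw 74.96 tilt [ 2.e-04  1.e-03 -1.e+00] F [-0.2 -0.1 -3.8] w 15.4 q [ 0.41  0.42 -0.65  1.54  0.26  1.27  1.03]
[641.2  34.2 150. ] 74.9 -> shift [-0.1  -0.14  0.85] dr [ 0.001 -0.     0.001]
```

View pics/s18.png

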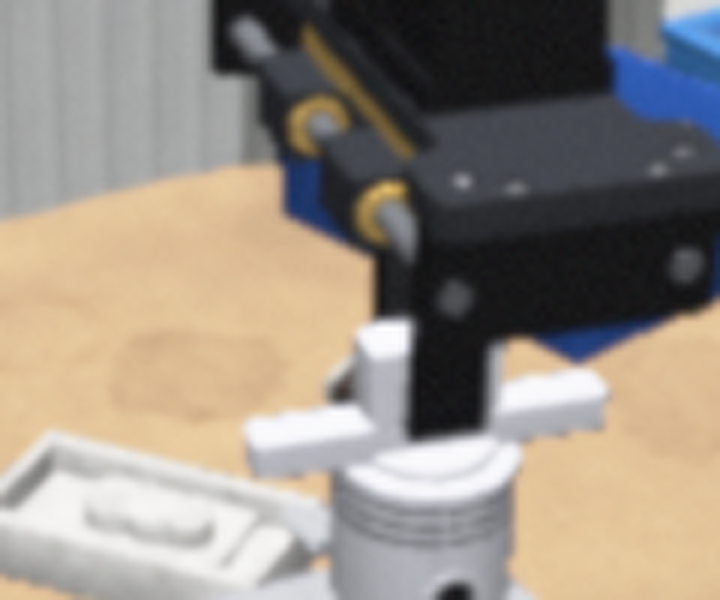

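View pics/t18.png

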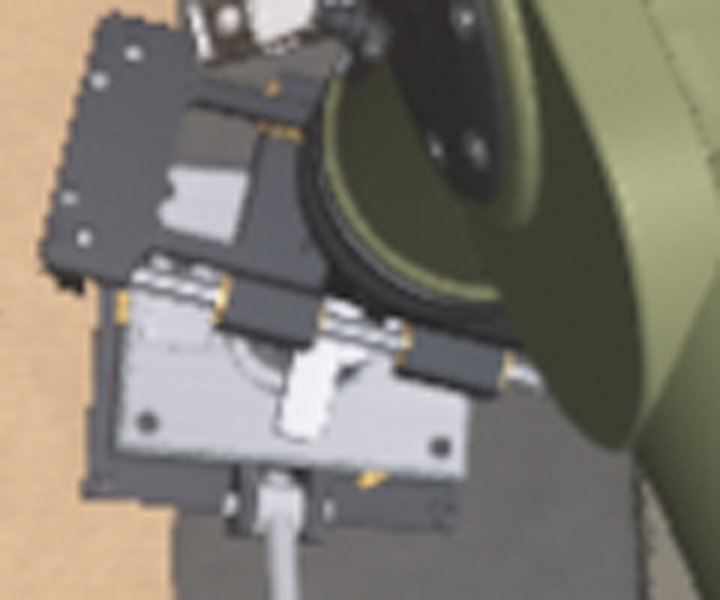

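move_arm(hand=[1,1,1,1,1,1,1], translation=[[-0.1,-0.14,0.6],[-0.1,-0.14,1.4],[-0.1,-0.14,2.1],[-0.1,-0.14,2.7],[-0.1,-0.14,3],[-0.1,-0.14,3],[-0.1,-0.14,3]], dr=[[0,0,0],[0,0,0],[0,0,0],[0,0,0],[0,0,0],[0,0,0],[0,0,0]])

```text
time_s: 23.18
tcp_pos: [641.0, 33.6, 128.3]
orientation: [-0.412, -3.114, -0.001]
force: [0.7, 0.1, -1.7]
grip_width: 15.7
```

Run:
```python
from h import *
plan([((641.2,34.2,110),74.9)])
s=snap("scene","s19"); crop(s,250,150,370,250,6,"pics/s19.png")
```

```text
t 23.1833 tcp [641.   33.6 128.3] jaw 74.91 tilt [ 6.e-04  9.e-04 -1.e+00] F [ 0.7  0.1 -1.7] w 15.7 q [ 0.41  0.44 -0.64  1.57  0.28  1.22  1.02]
[641.2  34.2 110. ] 74.9 -> shift [-0.    0.06  1.83] dr [ 0.001 -0.001  0.   ]
```

View pics/s19.png

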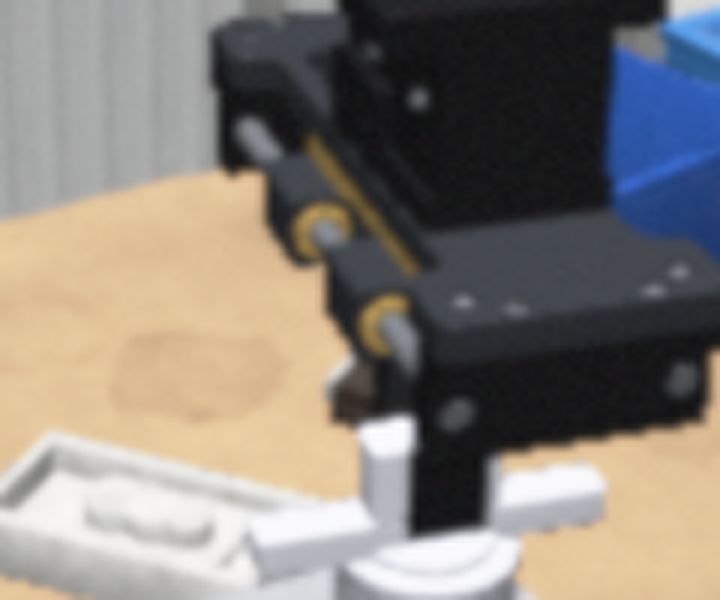

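The foot has entered with little lateral force. I'll continue down.

move_arm(hand=[1,1,1,1,1,1], translation=[[0,0.04,0.3],[0,0.04,0.6],[0,0.04,0.9],[0,0.04,1.2],[0,0.04,1.2],[0,0.04,1.2]], dr=[[0,0,0],[0,0,0],[0,0,0],[0,0,0],[0,0,0],[0,0,0]])

```text
time_s: 23.73
tcp_pos: [641.8, 33.7, 117.4]
orientation: [0.413, 3.113, 0.001]
force: [-0.6, -0.3, 2.7]
grip_width: 15.5
```

move_arm(hand=[1,1,1,1,1,1,1], translation=[[0,0,0.4],[0,0,0.8],[0,0,1.2],[0,0,1.6],[0,0,2],[0,0,2],[0,0,2]], dr=[[0,0,0],[0,0,0],[0,0,0],[0,0,0],[0,0,0],[0,0,0],[0,0,0]])

```text
time_s: 24.32
tcp_pos: [641.9, 33.7, 96.2]
orientation: [0.413, 3.113, 0.002]
force: [2.9, -0.5, -4.0]
grip_width: 15.5
```

move_arm(hand=[1,1,1,1,1,1], translation=[[0,0,0.3],[0,0,0.6],[0,0,0.9],[0,0,1.1],[0,0,1.2],[0,0,1.2]], dr=[[0,0,0],[0,0,0],[0,0,0],[0,0,0],[0,0,0],[0,0,0]])

```text
time_s: 24.82
tcp_pos: [641.9, 34.1, 85.2]
orientation: [0.412, 3.113, 0.002]
force: [2.1, -0.4, 2.4]
grip_width: 15.7
```

Run:
```python
from h import *
plan([((641.2,34.2,85),-5.6)])
s=snap("scene","s20"); crop(s,250,170,370,270,6,"pics/s20.png")
```

```text
t 24.8167 tcp [641.9  34.1  85.2] jaw 74.91 tilt [-0.0014  0.0013 -1.    ] F [ 2.1 -0.4  2.4] w 15.7 q [ 0.39  0.48 -0.63  1.61  0.3   1.14  1.  ]
[641.2  34.2  85. ] -5.6 -> shift [ 0.07 -0.01  0.02] dr [0.002 0.    1.405]
```

View pics/s20.png

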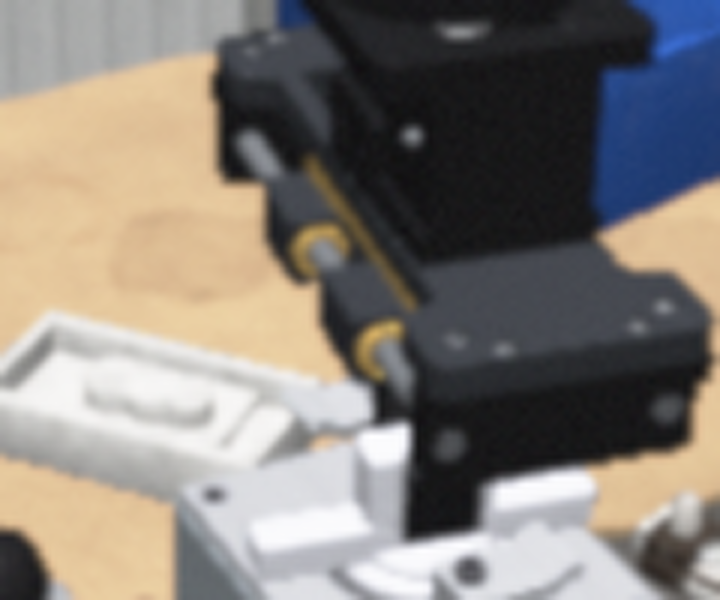

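move_arm(hand=[1,1,1,1], translation=[[0.05,0,0.15],[0.05,0,0.3],[0.05,0,0.3],[0.05,0,0.3]], dr=[[0,0,0],[0,0,0],[0,0,0],[0,0,0]])

```text
time_s: 25.2
tcp_pos: [641.9, 34.1, 84.9]
orientation: [0.413, 3.111, 0.0]
force: [-4.0, -0.7, 16.6]
grip_width: 15.6
```

It has bottomed out: 16.6 N, and TCP 84.9 against 85.3 expected. Now I'll twist clockwise.

move_arm(hand=[1,1,1,1,1,1,1,1,1,1], translation=[[0,0,0],[0,0,0],[0,0,0],[0,0,0],[0,0,0],[0,0,0],[0,0,0],[0,0,0],[0,0,0],[0,0,0]], dr=[[0,0,0.08],[0,0,0.18],[0,0,0.28],[0,0,0.38],[0,0,0.48],[0,0,0.58],[0,0,0.68],[0,0,0.75],[0,0,0.75],[0,0,0.75]])

```text
time_s: 26.03
tcp_pos: [641.3, 34.9, 84.9]
orientation: [1.525, 2.745, 0.003]
force: [-5.4, -0.9, 16.5]
grip_width: 15.5
```

Run:
```python
from h import *
plan([((641.2,34.2,85),-5.6)])
from bench import telemetry; print(telemetry.get_obs()["ft_torque"])
s=snap("scene","s21"); crop(s,250,170,370,270,6,"pics/s21.png")
```

```text
t 26.0333 tcp [641.3  34.9  84.9] jaw 31.89 tilt [-1.e-04  2.e-03 -1.e+00] F [-5.4 -0.9 16.5] w 15.5 q [ 0.29  0.45 -0.49  1.62  0.23  1.13  0.3 ]
[641.2  34.2  85. ] -5.6 -> shift [-0.05 -0.05 -0.02] dr [ 0.002 -0.001  0.654]
[ 0.06190854  1.04734912 -0.24559718]
```

View pics/s21.png

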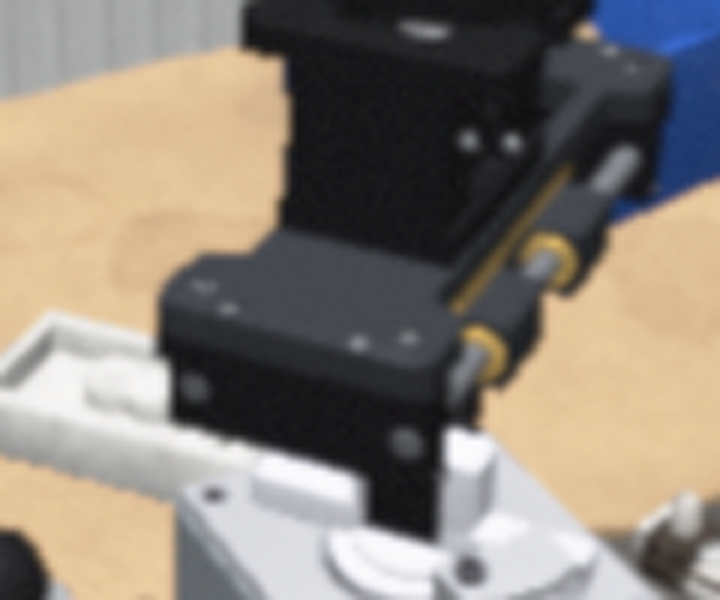

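move_arm(hand=[1,1,1,1,1,1,1,1,1], translation=[[0,0,0],[0,0,0],[0,0,0],[0,0,0],[0,0,0],[0,0,0],[0,0,0],[0,0,0],[0,0,0]], dr=[[0,0,0.1],[0,0,0.2],[0,0,0.3],[0,0,0.4],[0,0,0.5],[0,0,0.57],[0,0,0.62],[0,0,0.65],[0,0,0.65]])

```text
time_s: 26.83
tcp_pos: [641.4, 35.1, 84.9]
orientation: [2.322, 2.116, 0.003]
force: [-4.2, -0.8, 16.4]
grip_width: 15.4
```

Run:
```python
from h import *
plan([((641.2,34.2,85),-5.6)])
from bench import telemetry; print(telemetry.get_obs()["ft_torque"])
```

```text
t 26.8333 tcp [641.4  35.1  84.9] jaw -5.32 tilt [ 0.0012  0.0017 -1.    ] F [-4.2 -0.8 16.4] w 15.4 q [ 0.2   0.43 -0.38  1.62  0.17  1.12 -0.31]
[641.2  34.2  85. ] -5.6 -> shift [-0.09 -0.01 -0.01] dr [ 0.002 -0.001  0.005]
[0.08464174 1.20472104 0.21887145]
```

move_arm(hand=[1,1,1,1], translation=[[0,0,0],[0,0,0],[0,0,0],[0,0,0]], dr=[[0,0,0.03],[0,0,0.06],[0,0,0.06],[0,0,0.06]])

```text
time_s: 27.17
tcp_pos: [641.5, 35.0, 84.9]
orientation: [2.38, 2.049, 0.003]
force: [-3.3, -1.7, 16.2]
grip_width: 15.5
```

Run:
```python
from h import *
plan([((641.2,34.2,85),-5.6)])
from bench import telemetry; print(telemetry.get_obs()["ft_torque"])
s=snap("scene","s22"); crop(s,250,170,370,270,6,"pics/s22.png")
```

```text
t 27.1667 tcp [641.5  35.   84.9] jaw -8.56 tilt [ 8.0e-04  2.1e-03 -1.0e+00] F [-3.3 -1.7 16.2] w 15.5 q [ 0.2   0.43 -0.37  1.62  0.17  1.12 -0.36]
[641.2  34.2  85. ] -5.6 -> shift [-0.08 -0.02 -0.01] dr [ 0.002 -0.001 -0.052]
[0.09090592 1.16817226 1.08154702]
```

View pics/s22.png

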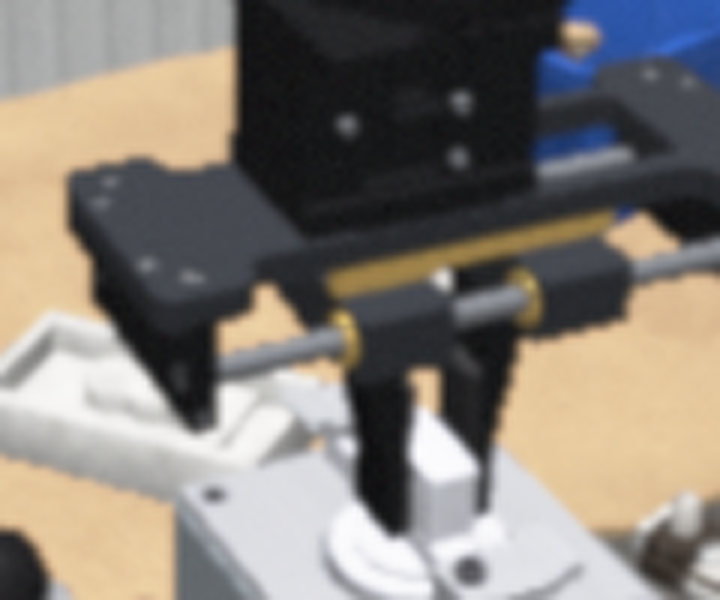

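move_arm(hand=[1,1,1,1], translation=[[0,0,0],[0,0,0.1],[0,0,0.1],[0,0,0.1]], dr=[[0,0,0.03],[0,0,0.05],[0,0,0.05],[0,0,0.05]])

```text
time_s: 27.55
tcp_pos: [641.6, 35.4, 84.8]
orientation: [2.429, 1.99, 0.004]
force: [-5.0, -1.1, 19.8]
grip_width: 15.9
```

Run:
```python
from h import *
plan([])
from bench import telemetry; print(telemetry.get_obs()["ft_torque"])
```

```text
t 27.55 tcp [641.6  35.4  84.8] jaw -11.36 tilt [ 9.0e-04  2.6e-03 -1.0e+00] F [-5.  -1.1 19.8] w 15.9 q [ 0.19  0.43 -0.36  1.62  0.16  1.12 -0.41]
[0.10036558 1.41137788 1.31044765]
```

The torque saturates at 1.31 Nm and the pads are starting to skew on the sprue (15.4 to 15.9 mm), so the bar is against the stops. I'll release straight off and rise.

move_arm(hand=[2.2,3,4,4,4,4,4,4,4,4,4,4], translation=[[0,0,0],[0,0,0],[0,0,0],[0,0,0],[0,0,-1],[0,0,-3],[0,0,-6],[0,0,-9],[1,-3,-12],[2,-6,-15],[4,-10,-17],[6,-14,-18]], dr=[[0,0,0],[0,0,0],[0,0,0],[0,0,0],[0,0,0],[0,0,0],[0,0,0],[0,0,0],[0,0,0],[0,0,0],[0,0,0],[0,0,0]])

```text
time_s: 28.55
tcp_pos: [527.2, 112.3, 259.9]
orientation: [2.436, 1.982, 0.006]
force: [-0.1, 1.0, 0.8]
grip_width: 40.0
```

Run:
```python
from h import *
plan([])
s=snap("scene","s23"); crop(s,230,190,390,310,5,"pics/s23.png")
t=snap("top","t23"); crop(t,280,170,400,270,6,"pics/t23.png")
```

```text
t 28.55 tcp [527.2 112.3 259.9] jaw -11.74 tilt [ 0.0022  0.0038 -1.    ] F [-0.1  1.   0.8] w 40.0 q [ 0.16  0.09 -0.44  1.67  0.04  1.39 -0.49]
```

View pics/s23.png

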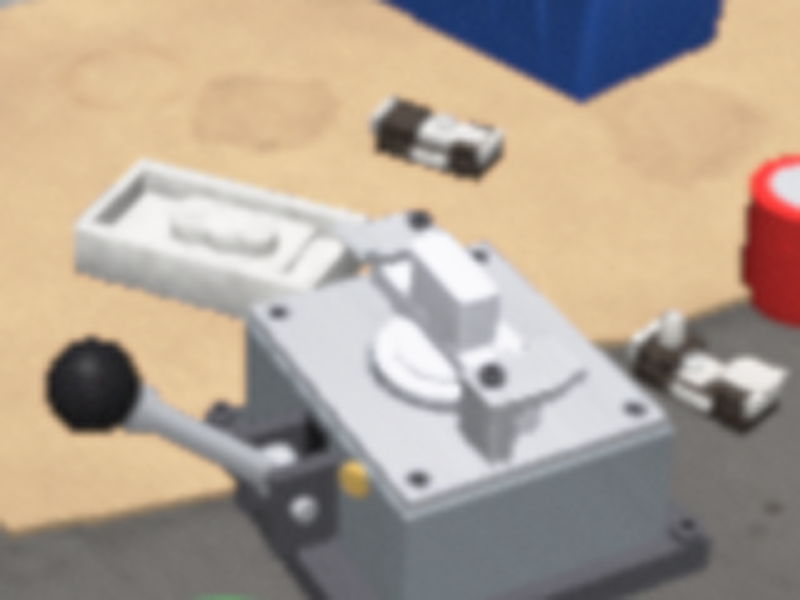

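View pics/t23.png

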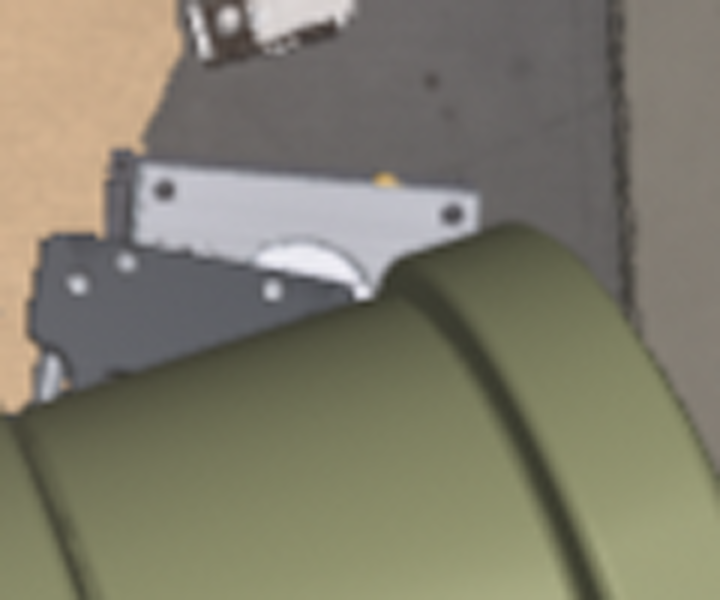

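Run:
```python
from h import *
plan([((440,-280,260),-30)])
```

```text
t 28.65 tcp [523.9 118.7 260.7] jaw -11.08 tilt [ 0.0039  0.0035 -1.    ] F [ 0.5 -0.8  0.7] w 39.8 q [ 0.15  0.08 -0.45  1.67  0.04  1.39 -0.49]
[ 440 -280  260] -30 -> shift [-40.74  -0.57  -0.09] dr [ 0.003 -0.004  0.33 ]
```

move_arm(hand=[4,4,4,4,4,4,4,4,4,4,4,4], translation=[[-2,0,0],[-6,0,0],[-10,0,0],[-14,0,0],[-18,0,0],[-22,0,0],[-26,0,0],[-30,0,0],[-34,0,0],[-38,0,0],[-40,-0.5,0],[-40,-0.5,0]], dr=[[0,0,0],[0,0,0],[0,0,0.1],[0,0,0.2],[0,0,0.3],[0,0,0.33],[0,0,0.33],[0,0,0.33],[0,0,0.33],[0,0,0.33],[0,0,0.33],[0,0,0.33]])

```text
time_s: 29.65
tcp_pos: [438.2, -285.2, 256.1]
orientation: [-2.735, -1.545, 0.004]
force: [-0.7, 0.1, 0.1]
grip_width: 39.9
```

Run:
```python
from h import *
s=snap("scene","s24"); t=snap("top","t24")
# predicted home outlines
def draw(d,x0,y0,x1,y1,k,fn,ang):
    c=cv2.resize(d["frame"][y0:y1,x0:x1,::-1],None,fx=k,fy=k,interpolation=cv2.INTER_CUBIC)
    a=np.radians(ang);u=np.array([np.cos(a),np.sin(a),0]);v=np.array([-u[1],u[0],0])
    q=[(proj(d,np.r_[NEST,107]+sl*20*u+sw*8*v)+.5-[x0,y0])*k for sl,sw in((1,1),(1,-1),(-1,-1),(-1,1))]
    cv2.polylines(c,[np.int32(q)],True,(0,0,255),1); return c
a=draw(t,300,190,370,270,6,"",84.4-1.9);b=draw(s,260,215,340,285,6,"",84.4-1.9)
o=np.zeros((480,420+480,3),np.uint8);o[:a.shape[0],:a.shape[1]]=a;o[:b.shape[0],420:420+b.shape[1]]=b
cv2.imwrite("pics/f24.png",cv2.resize(o,None,fx=.88,fy=.88,interpolation=cv2.INTER_AREA))
cv2.imwrite("pics/s24.png",cv2.resize(s["frame"][:,:,::-1],(800,600)));cv2.imwrite("pics/t24.png",cv2.resize(t["frame"][:,:,::-1],(800,600)))
```

```text
(no output)
```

View pics/f24.png

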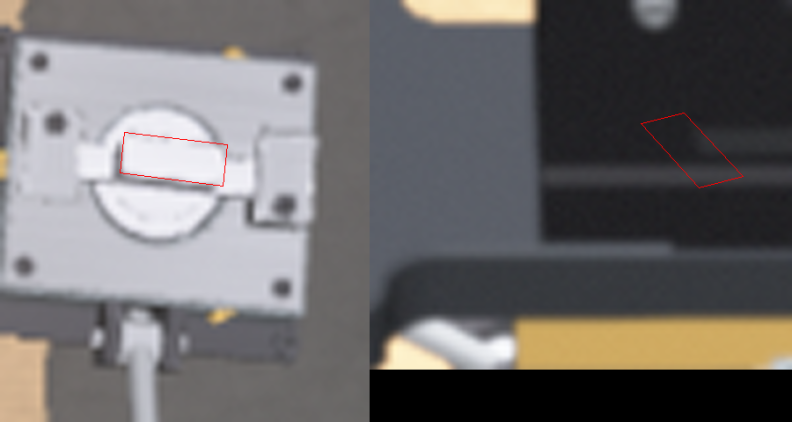

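View pics/t24.png

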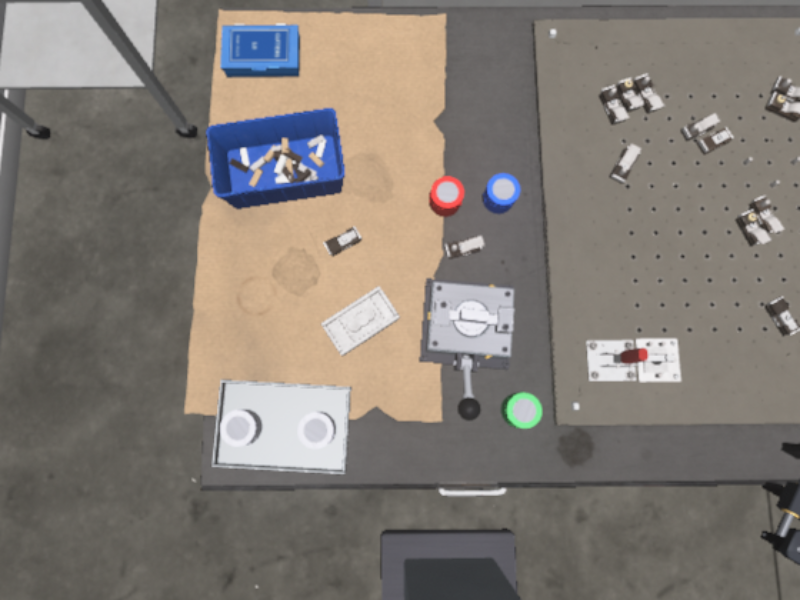

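View pics/s24.png

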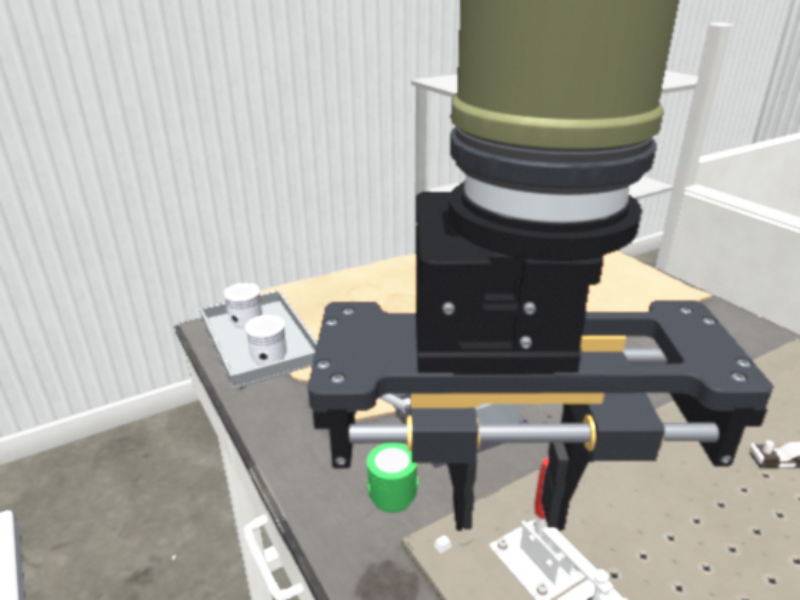

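The top view shows the sprue lying on the predicted home outline, with the bar under both keepers. The lever is up. Both pistons stand in the tray, and the finished piston, casting and blocks are at their starting pixels. In the view taken just after release, the crown ring is at the same height as the seated piston's was. I'll hand the job in.

Run:
```python
from bench import job,telemetry
o=telemetry.get_obs();print(o["time_s"],o["force"].round(1),abs(o["qvel"]).max())
print(job.finish_job())
```

```text
29.75 [0.3 1.4 1.3] 0.04316261566809401
the job is handed in; nothing more can be done
None
```

I finished the piston change and handed the job in at about 29.8 s. The trimmed piston is in the tray and the untrimmed one is locked in the bore.

**What I did**
1. Pressed the ejector lever to its down stop and lifted the trimmed piston out.
2. Stood the trimmed piston in the free half of the tray.
3. Swung the lever back up. It slipped in the grip near the top, so I gripped it again lower to finish.
4. Took the untrimmed piston by its sprue, pressed it to the bottom of the bore and twisted it about 80° clockwise to the stops.

**What the last checks showed**
- **Lever:** after release the knob was back at its starting pixel. The up stop had read 32 N.
- **Tray:** both pistons stand upright.
- **Other parts:** I saw no change in the position of the finished piston, the casting or the two clamp blocks.
- **Untrimmed piston height:** it stopped at the expected height (TCP 84.9 mm, expected 85.3 mm). The crown looked as high as the trimmed piston's had when seated.
- **Untrimmed piston angle:** the torque levelled off at 1.3 N m against the stops. In the top view the sprue lies on the predicted home outline, with both bar ends under the keepers.

**What disagreed**
- **Finger length:** the fingertips looked about 20 mm closer to the TCP than `robot.tips_ahead` says. I went by the camera and lowered in small steps.
- **Lever press force:** pressing the lever against its down stop with the fingertips briefly read 43 N at the wrist. The limit is 120 N for the wrist and 40 N for the arm or gripper body. I took this as finger contact only.
- **Final angle:** I could only judge it to about 2° from the image. In the last scene view the gripper hid the nest, so that check rests on the top view and the scene view just after release.

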